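# Put the bonder's set-up kit back in its nests

## Task

The set-up of the bonding press is finished, so put its kit away in the holders behind the bench mat: the long press tip into the long slot nest with the blue floor and the short press tip into the short one with the green floor, the loupe into its round black rest, the brass weight into the bore of the aluminium block and the flux dropper into its white cup stand. Set each piece down gently rather than dropping it, upright and fully down on its holder's floor, the tips lying along their slots blade up, and never tip the dropper over.

Things in the scene. Friction and masses are not known exactly. Their poses are not given: they have to be found in the camera images.
- long_tip_pt (a point): Long press tip (hot-bar blade): bright bare-metal bar 72 long x 12 wide x 19 high, plain, with a thin 4 mm wide blade ridge along its top (the 12 mm wide body is the lower 14 mm). Lies ridge up; like all five pieces it starts on the flat grey-blue bench mat, 2 thick. The point is the bar's centre, 9.5 above its underside; y runs along its length, z up. About 0.09 kg.
- short_tip_pt (a point): Short press tip: bright bare-metal flat bar 58 long x 10 wide x 8 high with two dark screw holes in its top. The point is the bar's centre, 4 above its underside; y runs along its length, z up. About 0.036 kg.
- eye_loupe_pt (a point): Eye loupe: black, round, upright, 40 high; body 34 across, knurled rim 37 across over the top 13 mm. The point is its centre, 20 above its underside; z up. About 0.05 kg.
- cal_weight_pt (a point): Calibration weight: brass-coloured round weight with a knob on top, upright, 26 across the body (lower 26 mm), 38 high. The point is on its axis, 19 above its underside; z up. About 0.11 kg.
- flux_dropper_pt (a point): Flux dropper: small amber-brown bottle with a black rubber bulb, upright, 104 high; body 30 across up to 45 above the foot, a shoulder narrowing to 18 at 62, a straight collar 21 across from 62 to 75, then the bulb, 14 across. Take it high (shoulder or collar) so that the bulb clears the palm of the gripper. The point is on its axis in the collar, 65 above its underside; z up. About 0.05 kg.
- long_nest: Nest of the long press tip (fixed): low black plate 52 x 112 x 4 with a blue floor strip, closed by walls 9 high (top 13 above the worktop) at both ends and corners. Slot inside 82 long (along y) x 22 wide; both side walls are open over the middle 44 for the fingers. Origin at the centre of its underside, which lies on the worktop (z = 0) as with all five holders; slot floor 4 above it.
- short_nest: Nest of the short press tip (fixed): like the other but shorter and with a green floor strip, plate 50 x 98 x 4, walls 5 high (top 9 above the worktop). Slot inside 68 long (along y) x 20 wide, the side walls open over the middle 38. Origin at the centre of its underside; slot floor 4 above it.
- loupe_rest: Rest of the loupe (fixed): low round black cup with a grey floor, 62 across, 13 high, mouth 47 across. Origin at the centre of its underside; inner floor 3 above it.
- weight_block: Block of the calibration weight (fixed): square bare-aluminium block 60 x 60 x 13 with a round bore 37 across and a screw in each corner. Origin at the centre of its underside; bore floor 3 above it.
- dropper_stand: Stand of the flux dropper (fixed): white round cup 52 across and 22 high on a flat white flange 72 across; mouth 41 across. Origin at the centre of its underside; inner floor 4 above it.

How it is judged:
By the outcome, as a careful person would: the job done as asked, in the order asked, and still so for the second after the job is handed in, with the robot touching nothing.
It also fails if it takes over 120 s, if anything falls off the work surface, if the arm or the gripper's body presses on something with over 40 N, if the wrist force passes 120 N, or if a joint passes its speed limit or range.

## Robot

A 6-joint arm with a two-finger parallel gripper is mounted at the origin on a cart in front of the work surface, level with it; the furniture and walls round the work are solid. World frame = base frame: x ahead of the robot, y to its left, z up, the work surface at z = 0. Lengths are in m, angles in rad, forces in N, time in s.
With the tool pointing down it reaches from about 0.25 to 0.775 m from the base axis. Payload 4 kg.
Tool frame: the origin (TCP) lies between the finger pads; the fingertips stand 11 mm ahead of it and the grasp point (between the pads) lies 8 mm behind it; z points along the fingers, y is the direction in which the jaws open and shut (so a half turn about z gives the same grasp; the last joint's range is limited). The gripper opens to 94 mm and grips with 3 to 60 N. Pads are 16 mm wide; open, the fingers measure 119 mm over their backs; the gripper's body (75 mm by 177 mm) begins 78 mm behind the grasp point.
Start: joints at [-1.275, 0.087, 1.371, -0, 1.684, -0.103], TCP at [0.214, -0.507, 0.217] pointing down, gripper open.
Joint ranges: [-3.1, 3.1], [-0.76, 2.03], [0.27, 2.55], [-1.08, 4.22], [0.17, 2.65], [-2.57, 2.57]. Speed limits (rad/s): [2.79, 2.79, 3.14, 3.14, 3.14, 3.14].

## Interface

Orientations are given as [roll, pitch, yaw] about the fixed x, y, z axes, in that order (R = Rz(yaw) Ry(pitch) Rx(roll)).
In Python, from bench import get_obs, cams, ticket gives the robot as it stands. The module is installed in compiled form; this text tells all that it offers.
- The arm moves only by the shell command python3 -m crank 'ROWS'. ROWS is JSON, a list of rows, each an object of numbers: "tx", "ty", "tz": the shift along the tool's x, y, z in cm; "twist": the turn about the tool's z in degrees; "grip": the opening, from 0 (shut) to 1 (fully open). In form: [{"tx": .., "ty": .., "tz": .., "twist": .., "grip": ..}, ...]. A call has 1 to 12 rows; each row shifts and turns the commanded pose from where the row before left it, along the tool's axes as they then stand; what a row does not reach is not made up. A row lasts 1/8 s, in which the tool goes at most 62.5 mm and 10.7 degrees, less where a joint would pass 70% of its speed; a pose out of reach is approached as far as the arm can. A call is refused whole if a number of a shift passes 6.25 or a number of a turn 10.7, either way. A call with a gripper value outside its range is refused whole. The fingers move at their own pace and stop on an object; the grip force is fixed at half the most. Time passes only in rows, so rows that do not move let the fingers close. It gives the time, the measured TCP pose, the force and the opening at its end, in the units of the state.
- get_obs(): the state, without advancing time (a new reading comes with each control period).
- cams.snapshot(name): name is "side" or "top" or "wrist"; returns a dict with "frame" (480x640x3 uint8, red, green, blue), "intrinsics" (3x3 intrinsics, pixels), "R" (3x3) and "t" (3): a world point X has camera coordinates R X + t; the wrist camera has in their place "hand_eye" (4x4, takes a point from camera to tool coordinates, whose origin is the TCP and whose axes are the flange's). Camera axes: x right, y down, z forward; pixel columns grow to the right and rows downward; lengths in m; the calibration is good to about 2 mm. A picture is of the moment at which its call begins: read the wrist's pose just before it. There is no depth.
- ticket.close_job(): hands the job in, once; it reports no verdict.
Trained networks look in a picture, given as the dict that the camera call returned (one of the last four; its "shot" number tells which), for a name from the list of things; names that differ only in an ending like _2 or _b are one class to them, and where a whole thing is asked for, a point or a joint stands for the part that bears it (a point fixed in the world has none). Each returns a list of dicts, best first, with "conf" (0 to 1); they miss things now and then, are a little off and sometimes report something else, mostly with a low value. They report only what shows in the picture. A call takes as long as a camera call.
- cams.outline_of(picture, query): "region" (480x640 bool, what is visible of it) and "centre" ([column, row] in pixels, amid what is visible of it).
The state is a dict: "time": time; "joint_positions": joint angles; "qvel": joint speeds; "joint_torque": joint torques, N m; "tool_pos": TCP position; "ee_rot": TCP orientation; "wrist_force": force on the tool from outside, world axes, zero at the start; "wrist_torque": the same for the moment, N m; "width": finger opening in m.
Only numpy, scipy, OpenCV 4.12 (cv2) and the standard library are available. Lean on these libraries where they do the work, as an engineer would, in place of code of your own. Each camera call takes 0.05 s, during which the arm holds its last target.

## Working session

There is one attempt and no reset: what is moved stays moved. The work goes in short steps, Python scripts to look and compute and a shell command to move; the robot and the scene stay as the last step left them, time stands still between calls to the robot, and variables do not carry over. Pictures are saved under pics/ and viewed, and the job is handed in when it is done.

```bash
mkdir -p pics; ls; cat > h.py <<'E'
import numpy as np, cv2
from bench import get_obs, cams, ticket
from scipy.spatial.transform import Rotation as Ro
def save(s,n): cv2.imwrite('pics/'+n+'.png', s['frame'][:,:,::-1])
def Rt(s,obs=None):
    if 'R' in s: return np.array(s['R']),np.array(s['t'])
    H=np.array(s['hand_eye']); T=np.eye(4); T[:3,:3]=Ro.from_euler('xyz',obs['ee_rot']).as_matrix(); T[:3,3]=obs['tool_pos']
    W=np.linalg.inv(T@H); return W[:3,:3],W[:3,3]
def ray(s,px,z,obs=None):
    R,t=Rt(s,obs); K=np.array(s['intrinsics']); d=R.T@np.linalg.solve(K,[px[0],px[1],1.]); c=-R.T@t
    return c+d*(z-c[2])/d[2]
def proj(s,X,obs=None):
    R,t=Rt(s,obs); p=np.array(s['intrinsics'])@(R@np.array(X)+t); return p[:2]/p[2]
E
python3 - <<'E'
from h import *
o=get_obs(); print(o)
for n in ['top','side','wrist']:
    s=cams.snapshot(n); save(s,n+'0')
    if n!='wrist': 
        R,t=Rt(s); print(n,-R.T@t,R[2])
    else: print(s['hand_eye'])
    print(s['intrinsics'])
E
```

```text
pics
{'time': 0.0, 'joint_positions': array([-1.27510701e+00,  8.79165961e-02,  1.37220801e+00, -8.22856657e-06,
        1.68359512e+00, -1.03097556e-01]), 'qvel': array([-0.00109252, -0.00076505, -0.0018243 ,  0.00228791, -0.00053916,
       -0.00067669]), 'joint_torque': array([-2.49439354e-04, -3.40178490e+01, -3.02429652e+01,  7.18093012e-02,
        3.29054415e-02, -1.69494469e-04]), 'tool_pos': array([ 0.2134098 , -0.50635298,  0.2153486 ]), 'ee_rot': array([-3.13947604e+00, -2.10772459e-04,  3.98785727e-01]), 'wrist_force': array([ 1.01172888, -1.10006117,  0.03953541]), 'wrist_torque': array([ 0.05043737, -0.01800243,  0.01386302]), 'width': 0.09414674266145895}
top [0.44550281 0.01447909 1.15138477] [ 0.04728876  0.00917771 -0.9988391 ]
[[484.33473392   0.         319.01287842]
 [  0.         484.33473392 236.88157294]
 [  0.           0.           1.        ]]
side [0.17740225 0.88797939 0.51335605] [ 0.31624476 -0.85071487 -0.41984933]
[[545.81755594   0.         321.05803463]
 [  0.         545.81755594 242.83221609]
 [  0.           0.           1.        ]]
[[-5.08682607e-04 -9.69877134e-01 -2.43594102e-01  6.99148740e-02]
 [ 9.99999299e-01 -7.53757876e-04  9.12872175e-04 -2.44636495e-04]
 [-1.06898482e-03 -2.43593467e-01  9.69876838e-01 -1.68867437e-01]
 [ 0.00000000e+00  0.00000000e+00  0.00000000e+00  1.00000000e+00]]
[[347.49264339   0.         315.84222738]
 [  0.         347.49264339 235.67871375]
 [  0.           0.           1.        ]]
```

View pics/top0.png

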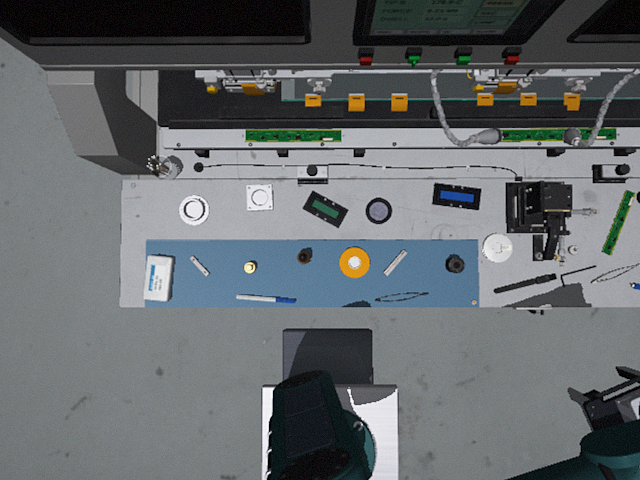

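View pics/side0.png

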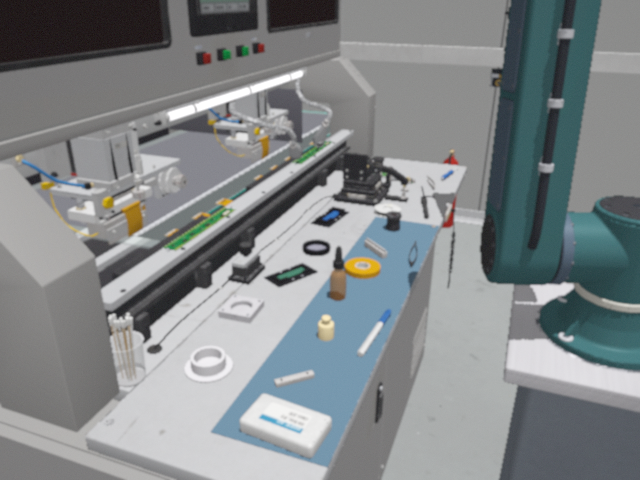

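View pics/wrist0.png

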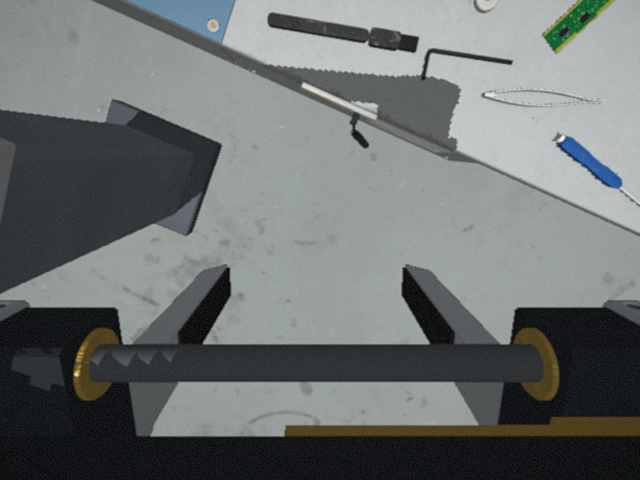

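Top view: from left, short tip (200,266), weight (250,268), dropper (305,256), tape roll, long tip (396,262) and loupe (455,264). The holders are stand (194,209), block (260,197), short nest (326,208), rest (379,210) and long nest (457,196).

```bash
cat >> h.py <<'E'
names={'long_tip_pt':.0115,'short_tip_pt':.006,'eye_loupe_pt':.022,'cal_weight_pt':.021,'flux_dropper_pt':.067,'long_nest':.004,'short_nest':.004,'loupe_rest':.013,'weight_block':.013,'dropper_stand':.022}
def tri(a,pa,b,pb):
    A=[];r=[]
    for s,p in((a,pa),(b,pb)):
        R,t=Rt(s);d=R.T@np.linalg.solve(np.array(s['intrinsics']),[p[0],p[1],1.]);d/=np.linalg.norm(d)
        P=np.eye(3)-np.outer(d,d);A.append(P);r.append(P@(-R.T@t))
    X=np.linalg.lstsq(np.vstack(A),np.hstack(r),rcond=None)[0]
    return X
def axis(region,s,z,obs=None):
    c=cv2.findContours(region.astype(np.uint8),cv2.RETR_EXTERNAL,cv2.CHAIN_APPROX_NONE)[0]
    c=max(c,key=cv2.contourArea)[:,0,:]
    W=np.array([ray(s,p,z,obs)[:2] for p in c]).astype(np.float32)
    return cv2.minAreaRect(W*1000)
E
python3 - <<'E'
from h import *
np.set_printoptions(precision=4,suppress=True)
T=cams.snapshot('top');S=cams.snapshot('side')
for n,z in names.items():
    a=cams.outline_of(T,n);b=cams.outline_of(S,n)
    print(n,[(round(x['conf'],2),np.round(x['centre'])) for x in a][:2],[(round(x['conf'],2),np.round(x['centre'])) for x in b][:2])
    if a: print('   top',ray(T,a[0]['centre'],z), axis(a[0]['region'],T,z))
    if b: print('   side',ray(S,b[0]['centre'],z))
    if a and b: print('   tri',tri(T,a[0]['centre'],S,b[0]['centre']))
E
```

```text
long_tip_pt [(0.69, array([392., 262.])), (0.3, array([458., 265.]))] [(0.54, array([371., 246.]))]
   top [ 0.4409 -0.1459  0.0115] ((441.38311767578125, -153.3442840576172), (16.515422821044922, 71.76094055175781), 46.56629943847656)
   side [ 0.4495 -0.1558  0.0115]
   tri [ 0.4436 -0.1442  0.0175]
short_tip_pt [(0.62, array([199., 266.]))] [(0.72, array([297., 381.]))]
   top [0.4309 0.3093 0.006 ] ((432.9052734375, 307.3152770996094), (57.2556037902832, 11.645459175109863), 45.38722229003906)
   side [0.4267 0.3132 0.006 ]
   tri [0.4296 0.3097 0.0026]
eye_loupe_pt [(0.5, array([456., 264.]))] [(0.78, array([395., 221.])), (0.45, array([206., 367.]))]
   top [ 0.4351 -0.2925  0.022 ] ((432.1225280761719, -290.8675842285156), (41.69719314575195, 34.860252380371094), 89.24287414550781)
   side [ 0.4285 -0.2874  0.022 ]
   tri [ 0.4325 -0.2941  0.0187]
cal_weight_pt [(0.69, array([262., 196.]))] [(0.7, array([328., 325.]))]
   top [0.5944 0.158  0.021 ] ((592.8096313476562, 163.27346801757812), (63.33144760131836, 61.902671813964844), 6.040800094604492)
   side [0.4257 0.1843 0.021
[... 1011 characters left out ...]
.5015869140625, -116.47708129882812), (61.61391830444336, 61.901554107666016), 44.68043899536133)
   side [ 0.557  -0.0997  0.013 ]
   tri [ 0.5663 -0.1199  0.0026]
weight_block [(0.76, array([264., 196.]))] [(0.65, array([241., 308.]))]
   top [0.5971 0.1543 0.013 ] ((593.946533203125, 163.27394104003906), (61.9705696105957, 63.889556884765625), 0.3545231223106384)
   side [0.5888 0.1756 0.013 ]
   tri [ 0.5994  0.1562 -0.0006]
dropper_stand [(0.88, array([193., 208.]))] [(0.84, array([206., 367.]))]
   top [0.5667 0.3198 0.022 ] ((563.7208251953125, 317.03436279296875), (68.4026107788086, 68.31178283691406), 89.91215515136719)
   side [0.5511 0.3502 0.022 ]
   tri [ 0.5687  0.3257 -0.0005]
```

```bash
python3 - <<'E'
from h import *
np.set_printoptions(precision=4,suppress=True)
T=cams.snapshot('top');S=cams.snapshot('side')
for s,n,(x0,y0,x1,y1) in((T,'tr',(120,60,520,260)),(S,'sr',(80,140,400,340))):
    cv2.imwrite('pics/'+n+'.png',cv2.resize(s['frame'][y0:y1,x0:x1,::-1],None,fx=2 if n=='tr' else 2.4,fy=2 if n=='tr' else 2.4,interpolation=cv2.INTER_CUBIC))
E
```

```text
(no output)
```

View pics/tr.png

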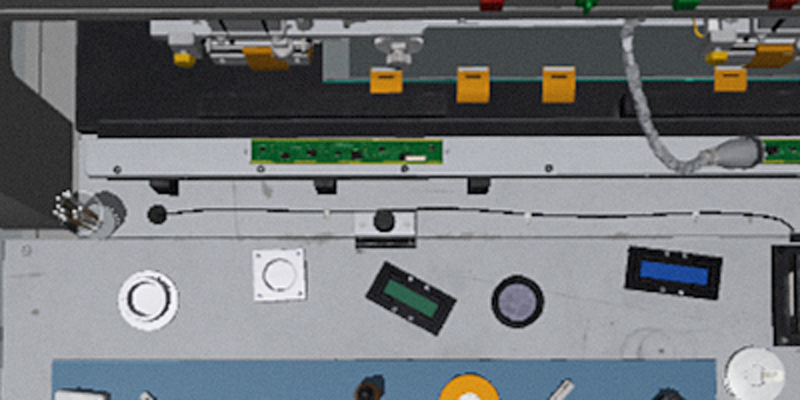

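View pics/sr.png

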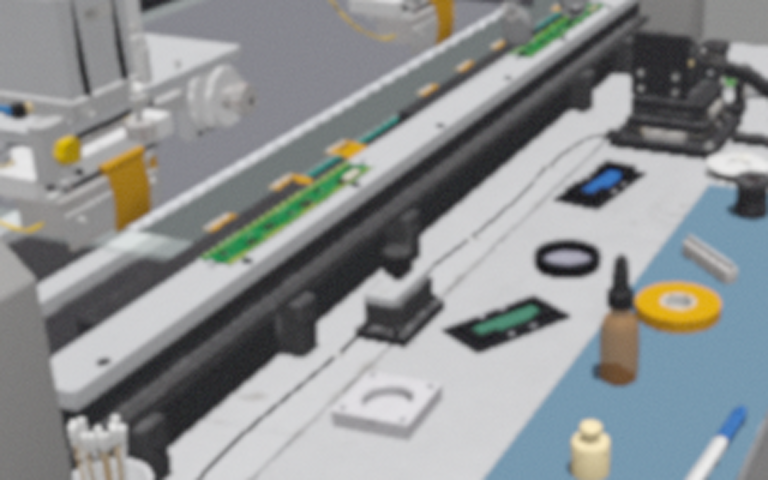

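```bash
python3 - <<'E'
from h import *
np.set_printoptions(precision=4,suppress=True)
T=cams.snapshot('top');S=cams.snapshot('side')
for a,b in[((245,142),(169.6,249)),((340.5,142),(230,214)),((164,148.5),(111,309)),((312,170),(247,240)),((283,152),(203,264)),((366,56),(203,57)),((356,95),(132,218)),((326,208),(290,275))]:
    X=tri(T,a,S,b);print(X, proj(T,X)-a,proj(S,X)-b)
# rail x at heights
for z in(0,.05,.1): print(ray(T,(245,149),z))
E
```

```text
[0.7072 0.1881 0.1093] [-1.3911 -2.4062] [3.4989 0.6746]
[ 0.7092 -0.0212  0.0959] [-0.978  -2.1184] [2.4854 0.3953]
[0.6912 0.366  0.0971] [-0.0657 -0.0942] [0.1745 0.0346]
[0.646  0.0397 0.0748] [0.1051 0.2378] [-0.2987 -0.0425]
[0.6979 0.1095 0.0455] [-0.8592 -1.6894] [2.3103 0.3712]
[ 0.769  -0.0532  0.3966] [-0.1538 -0.3146] [0.2801 0.0883]
[ 0.8829 -0.0242  0.0514] [-16.0164 -24.7248] [32.1109  3.8975]
[ 0.5696  0.0084 -0.0025] [-0.048  -0.1253] [0.1603 0.0143]
[0.7118 0.2028 0.    ]
[0.7002 0.1946 0.05  ]
[0.6886 0.1865 0.1   ]
```

```bash
cat >> h.py <<'E'
def st():
    o=get_obs(); return o
def plan(x,y,z,yawdeg=None):
    """tool-frame total shift cm (at current yaw) & total twist deg, symmetric option"""
    o=get_obs(); R=Ro.from_euler('xyz',o['ee_rot']).as_matrix()
    d=R.T@(np.array([x,y,z])-o['tool_pos'])*100
    yaw=np.degrees(np.arctan2(R[1,0],R[0,0]))
    print('pos',np.round(o['tool_pos'],4),'yaw',round(yaw,2),'t',round(o['time'],2),'w',round(o['width'],4),'F',np.round(o['wrist_force'],1),'j',np.round(o['joint_positions'],2),'\n shift cm',np.round(d,2), 'twist', None if yawdeg is None else np.round(-((yawdeg-yaw+180)%360-180),2))
E
python3 -c "
from h import *
plan(.44,-.155,.2,136.6)"
```

```text
pos [ 0.2136 -0.5069  0.2165] yaw 22.85 t 1.45 w 0.0939 F [-0.3  0.1 -0.2] j [-1.28  0.09  1.37 -0.    1.68 -0.1 ] 
 shift cm [ 34.53 -23.63   1.65] twist -113.75
```

```bash
python3 -m crank '[{"tx":4.3,"ty":-2.95,"tz":0.2},{"tx":4.3,"ty":-2.95,"tz":0.2},{"tx":4.3,"ty":-2.95,"tz":0.2},{"tx":4.3,"ty":-2.95,"tz":0.2},{"tx":4.3,"ty":-2.95,"tz":0.2},{"tx":4.3,"ty":-2.95,"tz":0.2},{"tx":4.3,"ty":-2.95,"tz":0.2},{"tx":4.3,"ty":-2.95,"tz":0.2}]'
python3 -m crank '[{"twist":-10.4},{"twist":-10.4},{"twist":-10.4},{"twist":-10.4},{"twist":-10.4},{"twist":-10.4},{"twist":-10.4},{"twist":-10.4},{"twist":-10.4},{"twist":-10.4},{"twist":-10.0},{}]'
cat >> h.py <<'E'
def look(names,zs,fn,n=1):
    o=get_obs(); s=cams.snapshot('wrist'); save(s,fn)
    for nm,z in zip(names,zs):
        for r in cams.outline_of(s,nm)[:n]:
            print(nm,round(r['conf'],2),np.round(r['centre']),ray(s,r['centre'],z,o).round(4),'rect',axis(r['region'],s,z,o))
    return s,o
E
python3 -c "
from h import *
look(['long_tip_pt','long_nest','loupe_rest','eye_loupe_pt'],[.0115,.004,.013,.022],'w1',2)
plan(.44,-.155,.2,136.6)"
```

```text
pos [ 0.2136 -0.5069  0.2165] yaw 22.85 t 1.7 w 0.094 F [-0.6  0.5 -0.1] j [-1.28  0.09  1.37 -0.    1.68 -0.1 ] 
 shift cm [ 34.53 -23.63   1.65] twist -113.75invalid input at $[0]: expected keys tx, ty, tz, twist, grip
invalid input at $[0]: expected keys tx, ty, tz, twist, grip
```

View pics/w1.png

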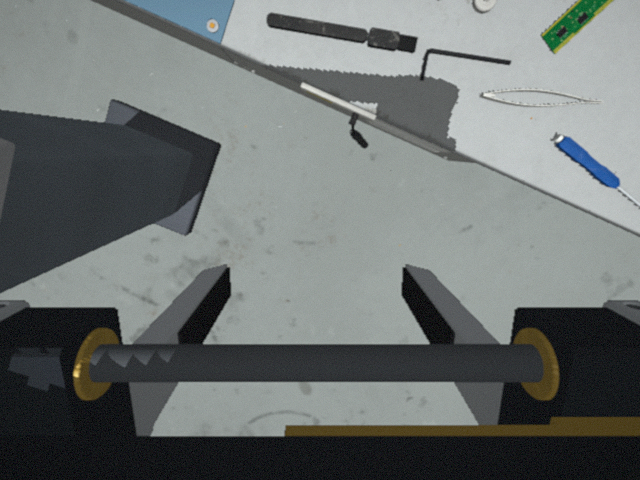

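All five keys are required, and the arm hasn't moved.

```bash
python3 -m crank '[{"tx":4.3,"ty":-2.95,"tz":0.2,"twist":0,"grip":1},{"tx":4.3,"ty":-2.95,"tz":0.2,"twist":0,"grip":1},{"tx":4.3,"ty":-2.95,"tz":0.2,"twist":0,"grip":1},{"tx":4.3,"ty":-2.95,"tz":0.2,"twist":0,"grip":1},{"tx":4.3,"ty":-2.95,"tz":0.2,"twist":0,"grip":1},{"tx":4.3,"ty":-2.95,"tz":0.2,"twist":0,"grip":1},{"tx":4.3,"ty":-2.95,"tz":0.2,"twist":0,"grip":1},{"tx":4.3,"ty":-2.95,"tz":0.2,"twist":0,"grip":1}]'
python3 -m crank '[{"tx":0,"ty":0,"tz":0,"twist":-10.4,"grip":0.5},{"tx":0,"ty":0,"tz":0,"twist":-10.4,"grip":0.5},{"tx":0,"ty":0,"tz":0,"twist":-10.4,"grip":0.5},{"tx":0,"ty":0,"tz":0,"twist":-10.4,"grip":0.5},{"tx":0,"ty":0,"tz":0,"twist":-10.4,"grip":0.5},{"tx":0,"ty":0,"tz":0,"twist":-10.4,"grip":0.5},{"tx":0,"ty":0,"tz":0,"twist":-10.4,"grip":0.5},{"tx":0,"ty":0,"tz":0,"twist":-10.4,"grip":0.5},{"tx":0,"ty":0,"tz":0,"twist":-10.4,"grip":0.5},{"tx":0,"ty":0,"tz":0,"twist":-10.4,"grip":0.5},{"tx":0,"ty":0,"tz":0,"twist":-9.7,"grip":0.5},{"tx":0,"ty":0,"tz":0,"twist":0,"grip":0.5}]'
python3 -c "
from h import *
look(['long_tip_pt','long_nest','loupe_rest','eye_loupe_pt'],[.0115,.004,.013,.022],'w1b',2)
plan(.44,-.155,.2,136.6)"
```

```text
time: 2.7
tool_pos: [0.4397, -0.1543, 0.2007]
ee_rot: [3.141, -0.0, 0.399]
wrist_force: [1.5, -0.8, 0.1]
width: 0.0942
time: 4.2
tool_pos: [0.439, -0.1558, 0.2006]
ee_rot: [3.142, 0.0, 2.381]
wrist_force: [0.1, 0.4, 0.9]
width: 0.0471
long_tip_pt 0.92 [316. 217.] [ 0.4379 -0.1553  0.0115] rect ((440.0892333984375, -154.73548889160156), (12.045681953430176, 74.83662414550781), 48.81336212158203)
long_tip_pt 0.73 [219. 296.] [ 0.429  -0.2955  0.0115] rect ((428.7806396484375, -298.76202392578125), (26.21902847290039, 52.43158721923828), 16.364736557006836)
long_nest 0.64 [308. 398.] [ 0.5959 -0.3193  0.004 ] rect ((596.1979370117188, -304.1912841796875), (110.19410705566406, 52.96628189086914), 82.14348602294922)
loupe_rest 0.89 [421. 275.] [ 0.5628 -0.1166  0.013 ] rect ((560.4717407226562, -117.73612976074219), (64.04093170166016, 60.394866943359375), 4.480894088745117)
eye_loupe_pt 0.74 [221. 298.] [ 0.4302 -0.2898  0.022 ] rect ((427.8935546875, -293.7017517089844), (25.70122528076172, 53.57572555541992), 15.269150733947754)
pos [ 0.4389 -0.1558  0.2005] yaw 136.48 t 4.45 w 0.0471 F [-0.2  0.  -0.5] j [-0.46 -0.1   1.59 -0.    1.65 -1.27] 
 shift cm [-0.02  0.13  0.05] twist -0.12
```

View pics/w1b.png

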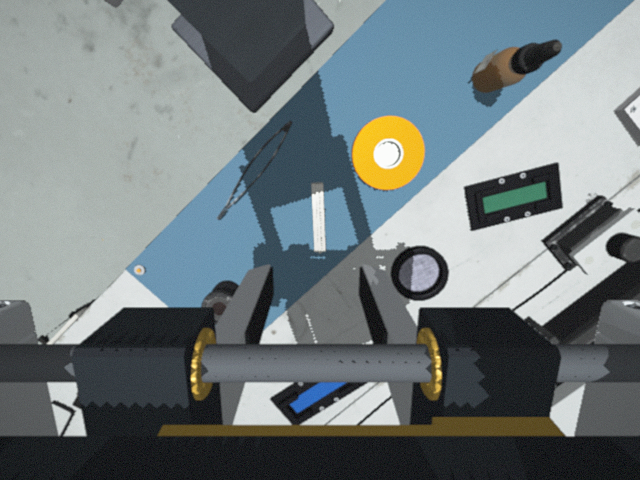

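Long tip at (318,217), tilted about 2° from the jaws; tape roll at (388,153), loupe at (222,297), rest at (420,272).

```bash
python3 -m crank '[{"tx":0,"ty":0.1,"tz":2.5,"twist":-2.0,"grip":0.45},{"tx":0,"ty":0,"tz":2.5,"twist":0,"grip":0.45},{"tx":0,"ty":0,"tz":2.5,"twist":0,"grip":0.45},{"tx":0,"ty":0,"tz":2.5,"twist":0,"grip":0.45},{"tx":0,"ty":0,"tz":2.5,"twist":0,"grip":0.45},{"tx":0,"ty":0,"tz":2,"twist":0,"grip":0.45},{"tx":0,"ty":0,"tz":0,"twist":0,"grip":0.45}]'
python3 -c "
from h import *
look(['long_tip_pt'],[.0115],'w2',2)
plan(.44,-.155,.015,138.5)"
```

```text
time: 5.32
tool_pos: [0.4383, -0.1544, 0.0538]
ee_rot: [-3.14, -0.004, 2.417]
wrist_force: [-0.7, 0.4, 0.1]
width: 0.0426
long_tip_pt 0.88 [315. 262.] [ 0.4376 -0.1549  0.0115] rect ((440.7058410644531, -154.9680938720703), (12.153615951538086, 77.45476531982422), 48.95952606201172)
pos [ 0.4399 -0.1552  0.056 ] yaw 138.52 t 5.42 w 0.0419 F [ 0.3 -0.7 -0.2] j [-0.46 -0.01  1.8  -0.    1.35 -1.31] 
 shift cm [0.01 0.02 4.1 ] twist 0.02
```

View pics/w2.png

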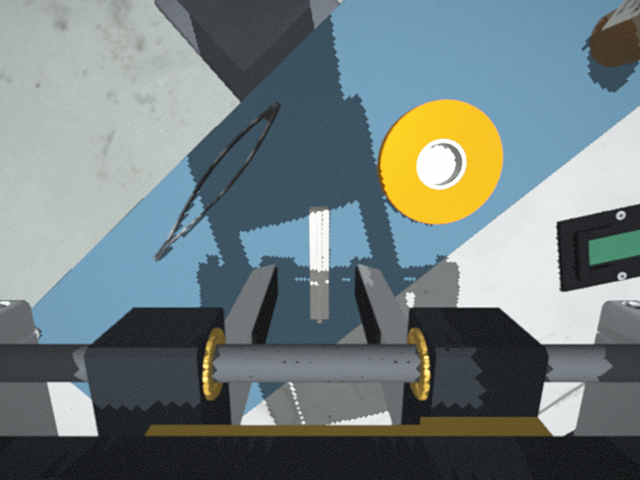

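```bash
python3 -c "
from h import *
o=get_obs(); s=cams.snapshot('wrist')
a=ray(s,(318.5,207),.016,o);b=ray(s,(319.5,319),.016,o);print(a,b,(a+b)/2,np.linalg.norm(a-b));m=(a+b)/2
plan(m[0],m[1],.015,138.5)"
```

```text
[ 0.41369138 -0.13046721  0.016     ] [ 0.47012438 -0.17933546  0.016     ] [ 0.44190788 -0.15490133  0.016     ] 0.0746511192237464
pos [ 0.4404 -0.1555  0.0566] yaw 138.53 t 5.47 w 0.042 F [0.7 0.2 0.6] j [-0.46 -0.01  1.79 -0.    1.35 -1.31] 
 shift cm [-0.07  0.14  4.16] twist 0.03
```

```bash
python3 -m crank '[{"tx":0,"ty":0.1,"tz":2,"twist":0,"grip":0.45},{"tx":0,"ty":0,"tz":1.5,"twist":0,"grip":0.45},{"tx":0,"ty":0,"tz":0.5,"twist":0,"grip":0.45},{"tx":0,"ty":0,"tz":0,"twist":0,"grip":0.45},{"tx":0,"ty":0,"tz":0,"twist":0,"grip":0.45}]'
python3 -c "
from h import *
for i in range(4): o=get_obs();print(o['tool_pos'],o['wrist_force'])"
```

```text
time: 6.1
tool_pos: [0.4408, -0.1546, 0.0161]
ee_rot: [3.141, 0.001, 2.418]
wrist_force: [-1.0, 0.1, -0.4]
width: 0.0427
[ 0.44078993 -0.1546202   0.01614205] [-0.95864855  0.09367093 -0.41655133]
[ 0.44078993 -0.1546202   0.01614205] [-0.95864855  0.09367093 -0.41655133]
[ 0.44078993 -0.1546202   0.01614205] [-0.95864855  0.09367093 -0.41655133]
[ 0.44078993 -0.1546202   0.01614205] [-0.95864855  0.09367093 -0.41655133]
```

```bash
python3 -m crank '[{"tx":0,"ty":0,"tz":0,"twist":0,"grip":0},{"tx":0,"ty":0,"tz":0,"twist":0,"grip":0},{"tx":0,"ty":0,"tz":0,"twist":0,"grip":0},{"tx":0,"ty":0,"tz":0,"twist":0,"grip":0},{"tx":0,"ty":0,"tz":-1,"twist":0,"grip":0},{"tx":0,"ty":0,"tz":-3,"twist":0,"grip":0},{"tx":0,"ty":0,"tz":-4,"twist":0,"grip":0},{"tx":0,"ty":0,"tz":-3,"twist":0,"grip":0},{"tx":0,"ty":0,"tz":0,"twist":0,"grip":0}]'
python3 -c "
from h import *
o=get_obs();s=cams.snapshot('wrist');save(s,'w3')
plan(.597,-.303,.127,82.4)"
```

```text
time: 7.22
tool_pos: [0.4421, -0.1552, 0.1286]
ee_rot: [3.14, 0.007, 2.418]
wrist_force: [-0.4, -0.4, -1.4]
width: 0.0118
pos [ 0.4408 -0.1546  0.1263] yaw 138.55 t 7.28 w 0.0117 F [-0.1 -0.6 -2.6] j [-0.46 -0.06  1.7  -0.    1.5  -1.31] 
 shift cm [-2.153e+01 -7.800e-01 -2.000e-02] twist 56.15
```

View pics/w3.png

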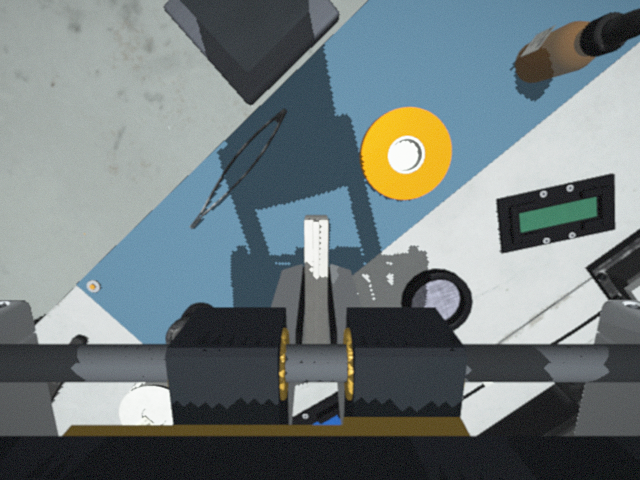

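```bash
python3 -c "
from h import *
o=get_obs(); s=cams.snapshot('wrist')
H=np.array(s['hand_eye']);K=np.array(s['intrinsics'])
for p in((316,219),(316,215)):
  d=H[:3,:3]@np.linalg.solve(K,[*p,1.]);c=H[:3,3];print(c-d*c[2]/d[2])
"
python3 -m crank '[{"tx":-4.3,"ty":-0.15,"tz":0,"twist":0,"grip":0},{"tx":-4.3,"ty":-0.15,"tz":0,"twist":0,"grip":0},{"tx":-4.3,"ty":-0.15,"tz":0,"twist":0,"grip":0},{"tx":-4.3,"ty":-0.15,"tz":0,"twist":0,"grip":0},{"tx":-4.3,"ty":-0.15,"tz":0,"twist":0,"grip":0},{"tx":0,"ty":0,"tz":0,"twist":9.4,"grip":0},{"tx":0,"ty":0,"tz":0,"twist":9.4,"grip":0},{"tx":0,"ty":0,"tz":0,"twist":9.4,"grip":0},{"tx":0,"ty":0,"tz":0,"twist":9.4,"grip":0},{"tx":0,"ty":0,"tz":0,"twist":9.3,"grip":0},{"tx":0,"ty":0,"tz":0,"twist":9.3,"grip":0},{"tx":0,"ty":0,"tz":0,"twist":0,"grip":0}]'
python3 -c "
from h import *
look(['long_nest'],[.004],'w4',1)
plan(.597,-.303,.127,82.4)"
```

```text
[ 0.03672653 -0.00032512  0.        ]
[ 0.03873855 -0.00032432  0.        ]
time: 8.82
tool_pos: [0.5954, -0.3016, 0.1225]
ee_rot: [-3.137, -0.002, 1.439]
wrist_force: [-1.2, 0.3, -1.2]
width: 0.0112
long_nest 0.61 [323. 206.] [ 0.6034 -0.2784  0.004 ] rect ((598.286865234375, -289.9452819824219), (85.90570068359375, 52.6826057434082), 82.38377380371094)
pos [ 0.5957 -0.3019  0.1235] yaw 82.49 t 8.93 w 0.0117 F [-0.2 -0.3 -0.3] j [-0.55  0.38  1.2  -0.    1.56 -0.42] 
 shift cm [-0.1   0.14 -0.35] twist 0.09
```

View pics/w4.png

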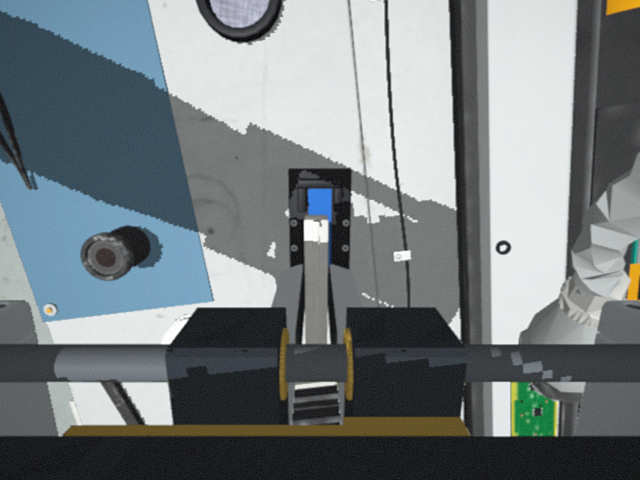

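```bash
cat >> h.py <<'E'
def raytool(s,p,ztool):
    H=np.array(s['hand_eye']);K=np.array(s['intrinsics'])
    d=H[:3,:3]@np.linalg.solve(K,[*p,1.]);c=H[:3,3];return c+d*(ztool-c[2])/d[2]
E
python3 -c "
from h import *
o=get_obs(); s=cams.snapshot('wrist');z=o['tool_pos'][2];print(z)
for p in((289,169),(351,169),(289,262),(351,262)): print(p,raytool(s,p,z-.004).round(4))
for p in((307,188),(332,188)): print(p,raytool(s,p,z-.004).round(4))
cv2.imwrite('pics/c4.png',cv2.resize(s['frame'][140:340,230:410,::-1],None,fx=3,fy=3))
"
```

```text
0.12350872763720298
(289, 169) [ 0.0538 -0.0223  0.1195]
(351, 169) [0.0538 0.0283 0.1195]
(289, 262) [-0.026  -0.0239  0.1195]
(351, 262) [-0.026   0.0302  0.1195]
(307, 188) [ 0.0383 -0.0077  0.1195]
(332, 188) [0.0383 0.0129 0.1195]
```

View pics/c4.png

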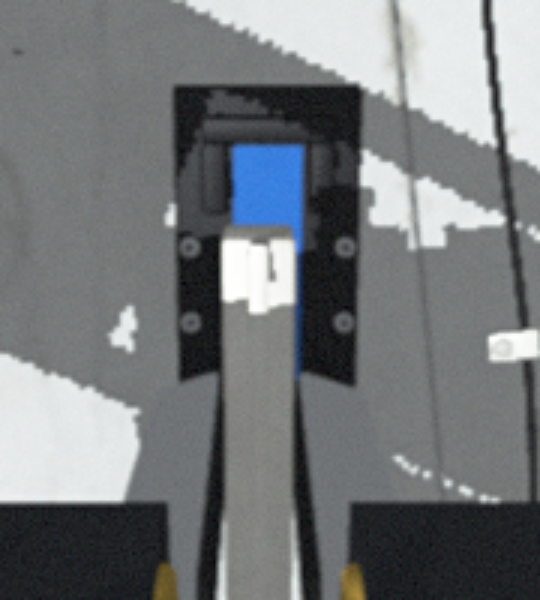

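```bash
python3 -c "
from h import *
o=get_obs(); s=cams.snapshot('wrist')
for p in((485,200),(470,250),(457,200),(485,50)): print(p,[ray(s,p,z,o).round(4) for z in (.098,.085,.05)])
S=cams.snapshot('side');T=cams.snapshot('top');save(T,'t4')
X=np.array([.5957,-.3019,.1235])
cv2.imwrite('pics/s4.png',cv2.resize(S['frame'][100:280,230:470,::-1],None,fx=3.3,fy=3.3))
"
```

```text
(485, 200) [array([ 0.6954, -0.2728,  0.098 ]), array([ 0.7015, -0.2755,  0.085 ]), array([ 0.7177, -0.2827,  0.05  ])]
(470, 250) [array([ 0.6864, -0.3012,  0.098 ]), array([ 0.6918, -0.3058,  0.085 ]), array([ 0.7064, -0.3181,  0.05  ])]
(457, 200) [array([ 0.6798, -0.2707,  0.098 ]), array([ 0.6848, -0.2733,  0.085 ]), array([ 0.6982, -0.2802,  0.05  ])]
(485, 50) [array([ 0.6965, -0.1954,  0.098 ]), array([ 0.7026, -0.193 ,  0.085 ]), array([ 0.7191, -0.1863,  0.05  ])]
```

View pics/s4.png

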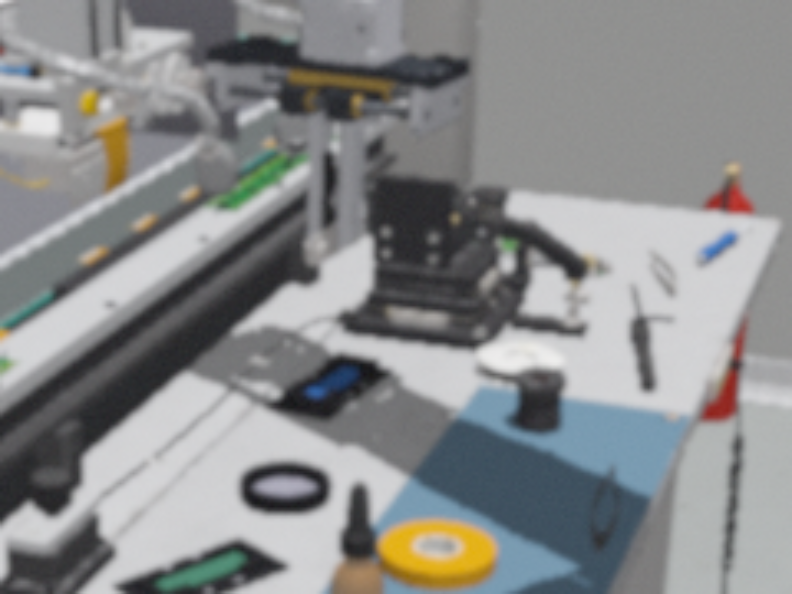

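View pics/t4.png

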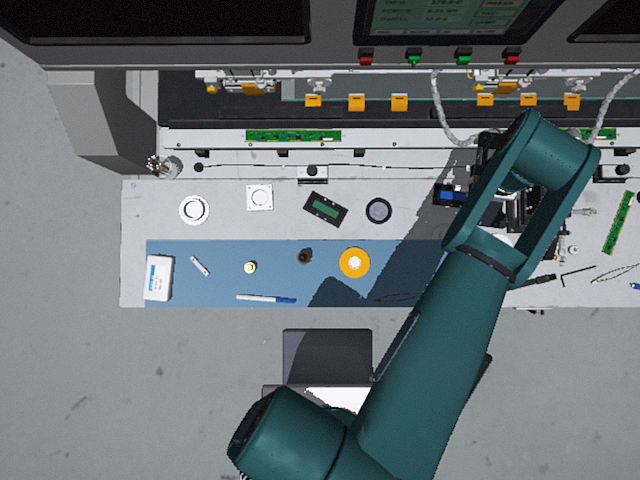

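```bash
python3 -m crank '[{"tx":-0.25,"ty":0.2,"tz":2,"twist":0,"grip":0},{"tx":0,"ty":0,"tz":2,"twist":0,"grip":0},{"tx":0,"ty":0,"tz":2,"twist":0,"grip":0},{"tx":0,"ty":0,"tz":1.5,"twist":0,"grip":0},{"tx":0,"ty":0,"tz":0,"twist":0,"grip":0}]'
python3 -c "
from h import *
o=get_obs(); s=cams.snapshot('wrist')
cv2.imwrite('pics/c5.png',cv2.resize(s['frame'][100:360,200:440,::-1],None,fx=2.3,fy=2.3))
plan(.597,-.3045,.018,82.4)"
```

```text
time: 9.75
tool_pos: [0.595, -0.3039, 0.0465]
ee_rot: [-3.133, -0.002, 1.437]
wrist_force: [-5.7, 1.4, -3.7]
width: 0.0118
pos [ 0.595  -0.304   0.0469] yaw 82.35 t 9.8 w 0.0112 F [-6.4  0.5 -5. ] j [-0.56  0.43  1.28 -0.    1.43 -0.42] 
 shift cm [-0.03  0.23  2.89] twist -0.05
```

View pics/c5.png

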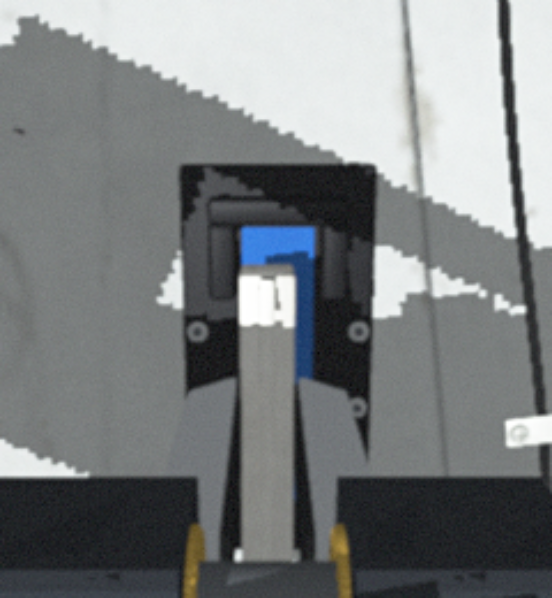

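```bash
python3 -c "
from h import *
s=cams.snapshot('wrist');save(s,'w5')
for i in range(3):
  S=cams.snapshot('side');o=get_obs();print(o['wrist_force'],o['wrist_torque'],o['tool_pos'],o['ee_rot'])
cv2.imwrite('pics/s5.png',cv2.resize(S['frame'][80:260,230:470,::-1],None,fx=3.3,fy=3.3))
"
```

```text
[-7.62888233  0.99279303 -3.59521375] [0.04690235 0.60852344 0.10003701] [ 0.59496144 -0.30406559  0.04757028] [-3.13321571e+00 -1.96786714e-03  1.43735312e+00]
[-7.88605224  1.48142569 -3.50694437] [0.042476   0.62531221 0.1895174 ] [ 0.59497991 -0.30405609  0.0477117 ] [-3.13328734e+00 -1.94652740e-03  1.43742329e+00]
[-6.91831332  1.16790614 -3.93259304] [0.01017756 0.67494066 0.10894161] [ 0.59497398 -0.3040935   0.04777836] [-3.13333225e+00 -1.83199262e-03  1.43741947e+00]
```

View pics/s5.png

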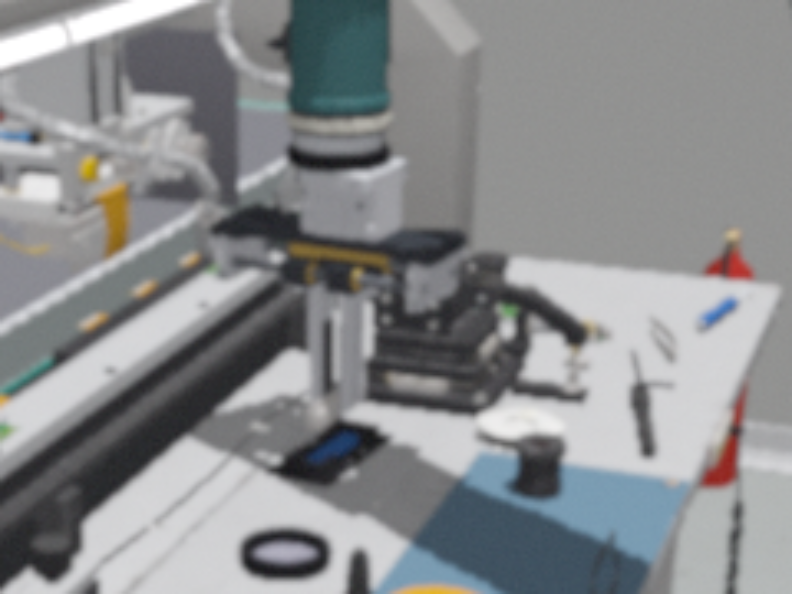

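View pics/w5.png

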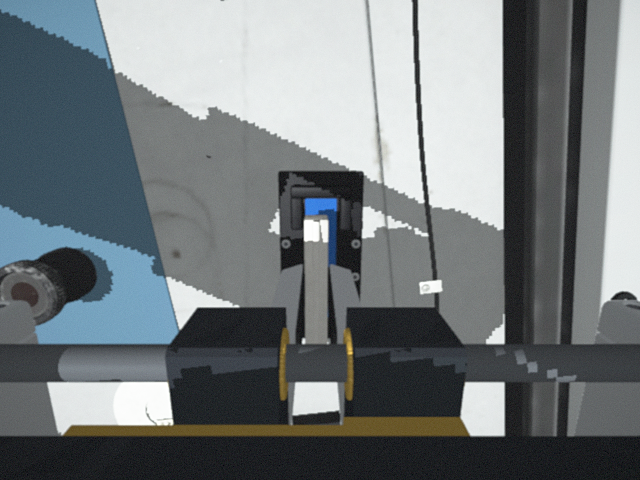

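```bash
python3 -c "
from h import *
np.set_printoptions(precision=3,suppress=True)
T=cams.snapshot('top');S=cams.snapshot('side')
for a,b in[((488,137),(292,142)),((497,137),(295,146)),((470,141),(283,135)),((462,140),(280,132))]:
    X=tri(T,a,S,b);print(X, proj(T,X)-a,proj(S,X)-b)
import cv2
i=cv2.imread('pics/top0.png');cv2.imwrite('pics/th.png',cv2.resize(i[50:250,380:640],None,fx=3,fy=3,interpolation=cv2.INTER_CUBIC))
i=cv2.imread('pics/side0.png');cv2.imwrite('pics/sh.png',cv2.resize(i[40:240,240:480],None,fx=3,fy=3,interpolation=cv2.INTER_CUBIC))
o=get_obs();print(o['tool_pos'],o['wrist_force'],o['joint_positions'])
"
```

```text
[ 0.699 -0.318  0.176] [-0.816 -2.17 ] [1.917 0.206]
[ 0.702 -0.342  0.16 ] [-0.674 -1.814] [1.593 0.165]
[ 0.691 -0.27   0.204] [-2.437 -6.1  ] [5.515 0.57 ]
[ 0.69  -0.251  0.216] [-2.441 -6.062] [5.512 0.604]
[ 0.595 -0.304  0.048] [-7.444  0.965 -3.587] [-0.556  0.434  1.283 -0.002  1.433 -0.423]
```

View pics/th.png

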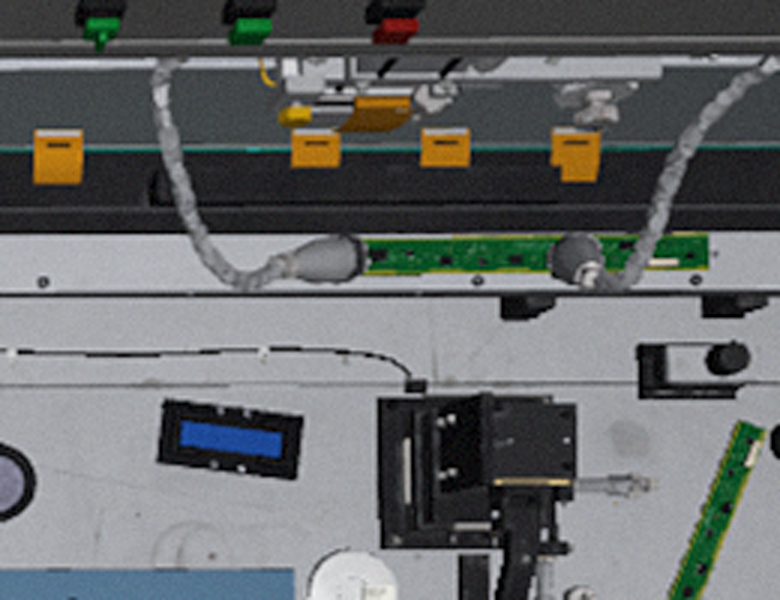

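View pics/sh.png

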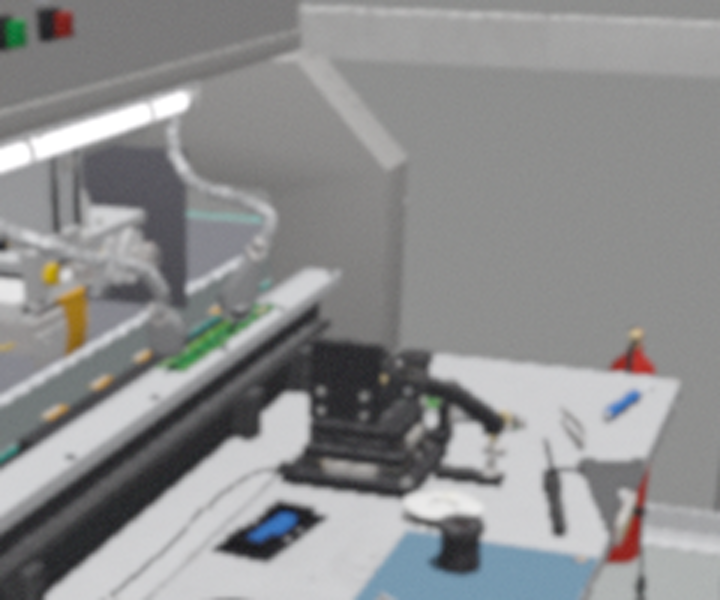

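```bash
python3 -m crank '[{"tx":0,"ty":-0.2,"tz":0.2,"twist":0,"grip":0},{"tx":0,"ty":0,"tz":0.6,"twist":0,"grip":0},{"tx":0,"ty":0,"tz":0,"twist":0,"grip":0}]'
python3 -c "
from h import *
plan(.597,-.3045,.018,82.4)"
```

```text
time: 10.48
tool_pos: [0.5963, -0.3047, 0.042]
ee_rot: [3.141, -0.0, 1.437]
wrist_force: [-1.4, -0.0, -1.4]
width: 0.0121
pos [ 0.5963 -0.3047  0.042 ] yaw 82.35 t 10.47 w 0.0121 F [-1.4 -0.  -1.4] j [-0.56  0.44  1.29  0.    1.41 -0.42] 
 shift cm [0.03 0.07 2.4 ] twist -0.05
```

```bash
python3 -m crank '[{"tx":0,"ty":0,"tz":0.8,"twist":0,"grip":0},{"tx":0,"ty":0,"tz":0.8,"twist":0,"grip":0},{"tx":0,"ty":0.1,"tz":0,"twist":0,"grip":0},{"tx":0,"ty":0,"tz":0,"twist":0,"grip":0}]'
python3 -c "
from h import *
o=get_obs(); s=cams.snapshot('wrist')
cv2.imwrite('pics/c6.png',cv2.resize(s['frame'][100:360,200:440,::-1],None,fx=2.3,fy=2.3))
plan(.597,-.3045,.018,82.4)"
```

```text
time: 10.98
tool_pos: [0.5975, -0.3049, 0.0265]
ee_rot: [3.141, 0.0, 1.437]
wrist_force: [0.1, 0.5, -1.8]
width: 0.0115
pos [ 0.5975 -0.305   0.0268] yaw 82.35 t 11.03 w 0.0117 F [-0.2 -1.2 -0.4] j [-0.56  0.45  1.31  0.    1.39 -0.42] 
 shift cm [ 0.04 -0.06  0.87] twist -0.05
```

View pics/c6.png

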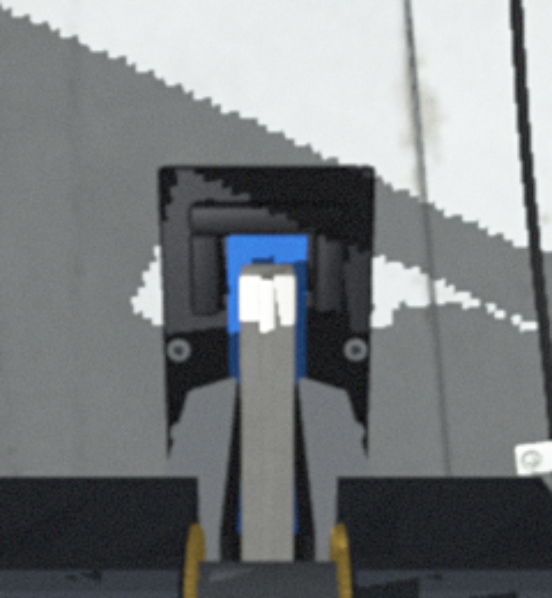

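```bash
python3 -m crank '[{"tx":0,"ty":0,"tz":0.5,"twist":0,"grip":0},{"tx":0,"ty":0,"tz":0.2,"twist":0,"grip":0},{"tx":0,"ty":0,"tz":0.1,"twist":0,"grip":0},{"tx":0,"ty":0,"tz":0,"twist":0,"grip":0}]'
python3 -c "
from h import *
o=get_obs(); s=cams.snapshot('wrist')
cv2.imwrite('pics/c7.png',cv2.resize(s['frame'][100:360,200:440,::-1],None,fx=2.3,fy=2.3))
plan(.597,-.3045,.018,82.4)"
```

```text
time: 11.52
tool_pos: [0.5971, -0.3049, 0.0183]
ee_rot: [-3.141, -0.0, 1.437]
wrist_force: [0.4, -0.6, -2.5]
width: 0.012
pos [ 0.5971 -0.3049  0.0185] yaw 82.35 t 11.57 w 0.0118 F [-0.6  0.  -1.4] j [-0.56  0.46  1.31 -0.    1.37 -0.42] 
 shift cm [ 0.04 -0.02  0.05] twist -0.05
```

View pics/c7.png

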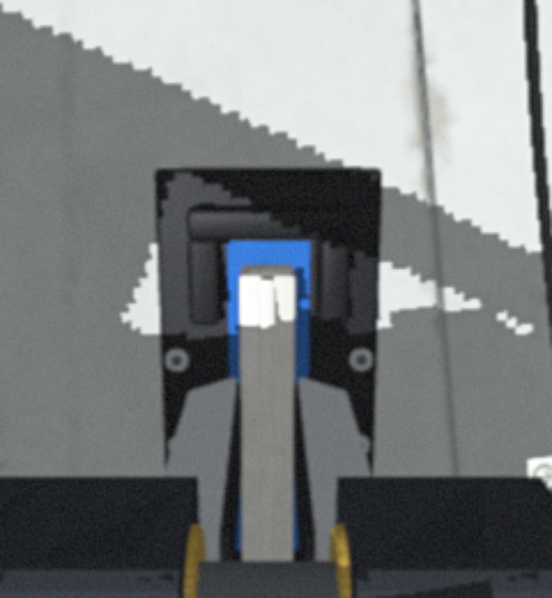

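```bash
python3 -m crank '[{"tx":0,"ty":0,"tz":0.05,"twist":0,"grip":0},{"tx":0,"ty":0,"tz":0,"twist":0,"grip":0},{"tx":0,"ty":0,"tz":0,"twist":0,"grip":0}]'; python3 -m crank '[{"tx":0,"ty":0,"tz":0.05,"twist":0,"grip":0},{"tx":0,"ty":0,"tz":0,"twist":0,"grip":0}]'
```

```text
time: 11.95
tool_pos: [0.5972, -0.3049, 0.018]
ee_rot: [3.141, 0.0, 1.437]
wrist_force: [0.1, 0.1, -1.2]
width: 0.0116
time: 12.2
tool_pos: [0.5972, -0.3049, 0.0177]
ee_rot: [3.141, 0.0, 1.437]
wrist_force: [0.9, 0.5, -0.4]
width: 0.0117
```

```bash
python3 -m crank '[{"tx":0,"ty":0,"tz":0.05,"twist":0,"grip":0},{"tx":0,"ty":0,"tz":0,"twist":0,"grip":0}]'; python3 -m crank '[{"tx":0,"ty":0,"tz":0.05,"twist":0,"grip":0},{"tx":0,"ty":0,"tz":0,"twist":0,"grip":0}]'
```

```text
time: 12.45
tool_pos: [0.5972, -0.3049, 0.0177]
ee_rot: [3.141, 0.0, 1.437]
wrist_force: [-1.7, 1.4, 2.6]
width: 0.0116
time: 12.7
tool_pos: [0.5972, -0.305, 0.0176]
ee_rot: [3.141, 0.0, 1.437]
wrist_force: [-2.7, 1.6, 5.8]
width: 0.0114
```

```bash
python3 -m crank '[{"tx":0,"ty":0,"tz":0,"twist":0,"grip":0.2},{"tx":0,"ty":0,"tz":0,"twist":0,"grip":0.3},{"tx":0,"ty":0,"tz":0,"twist":0,"grip":0.3},{"tx":0,"ty":-0.4,"tz":-0.1,"twist":0,"grip":0.3},{"tx":0,"ty":0,"tz":-1,"twist":0,"grip":0.3},{"tx":0,"ty":0,"tz":-2,"twist":0,"grip":0.3},{"tx":0,"ty":-2.5,"tz":-3,"twist":0,"grip":0.5},{"tx":0,"ty":-2,"tz":-4,"twist":0,"grip":0.5},{"tx":0,"ty":0,"tz":-2,"twist":0,"grip":0.5}]'
python3 -c "
from h import *
o=get_obs(); s=cams.snapshot('wrist');save(s,'w8')
plan(.4329,.3073,.127,135.4)"
```

```text
time: 13.82
tool_pos: [0.549, -0.2992, 0.1431]
ee_rot: [3.135, 0.003, 1.437]
wrist_force: [0.7, 0.3, -0.1]
width: 0.0468
pos [ 0.5504 -0.2999  0.1456] yaw 82.32 t 13.88 w 0.0471 F [ 1.1 -0.4  1.9] j [-0.59  0.27  1.3  -0.    1.56 -0.46] 
 shift cm [ 58.62 -19.77   1.36] twist -53.08
```

View pics/w8.png

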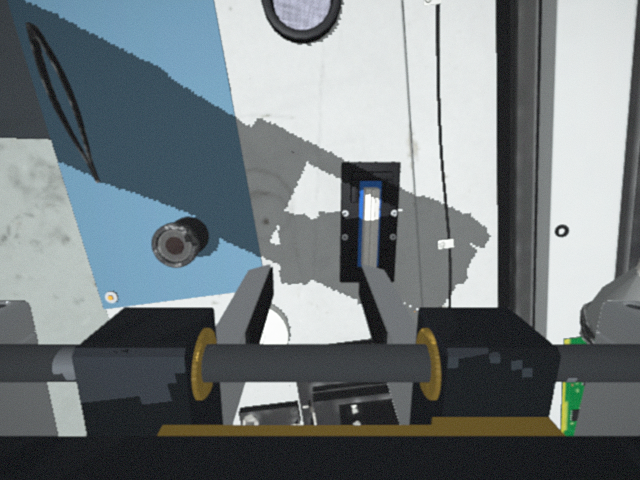

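```bash
python3 -m crank '[{"tx":4.9,"ty":-1.65,"tz":-0.2,"twist":0,"grip":0.45},{"tx":4.9,"ty":-1.65,"tz":-0.2,"twist":0,"grip":0.45},{"tx":4.9,"ty":-1.65,"tz":-0.2,"twist":0,"grip":0.45},{"tx":4.9,"ty":-1.65,"tz":0,"twist":0,"grip":0.45},{"tx":4.9,"ty":-1.65,"tz":0,"twist":0,"grip":0.45},{"tx":4.9,"ty":-1.65,"tz":0,"twist":0,"grip":0.45},{"tx":4.9,"ty":-1.65,"tz":0,"twist":0,"grip":0.45},{"tx":4.9,"ty":-1.65,"tz":0,"twist":0,"grip":0.45},{"tx":4.9,"ty":-1.65,"tz":0,"twist":0,"grip":0.45},{"tx":4.9,"ty":-1.65,"tz":0,"twist":0,"grip":0.45},{"tx":4.9,"ty":-1.65,"tz":0,"twist":0,"grip":0.45},{"tx":4.7,"ty":-1.6,"tz":0,"twist":0,"grip":0.45}]'
python3 -m crank '[{"tx":0,"ty":0,"tz":0.5,"twist":9.2,"grip":0.45},{"tx":0,"ty":0,"tz":0.5,"twist":9.2,"grip":0.45},{"tx":0,"ty":0,"tz":0.5,"twist":9.2,"grip":0.45},{"tx":0,"ty":0,"tz":0.5,"twist":9.3,"grip":0.45},{"tx":0,"ty":0,"tz":0,"twist":0,"grip":0.45}]'
python3 -c "
from h import *
look(['short_tip_pt'],[.006],'w9',1)
plan(.4329,.3073,.06,45.4)"
```

```text
time: 15.38
tool_pos: [0.4306, 0.3107, 0.1445]
ee_rot: [3.14, -0.001, 1.438]
wrist_force: [1.0, -0.3, 0.5]
width: 0.0425
time: 16.0
tool_pos: [0.4308, 0.3088, 0.1237]
ee_rot: [3.142, -0.0, 0.795]
wrist_force: [-0.4, 0.2, -0.7]
width: 0.0426
short_tip_pt 0.92 [320. 234.] [0.433  0.3057 0.006 ] rect ((432.1951904296875, 306.7851257324219), (59.734642028808594, 11.804204940795898), 43.0646858215332)
pos [0.431  0.3089 0.1241] yaw 45.6 t 16.1 w 0.0425 F [-0.3 -0.1  0.6] j [ 0.51  0.08  1.56 -0.    1.5   1.29] 
 shift cm [0.01 0.24 6.41] twist 0.2
```

View pics/w9.png

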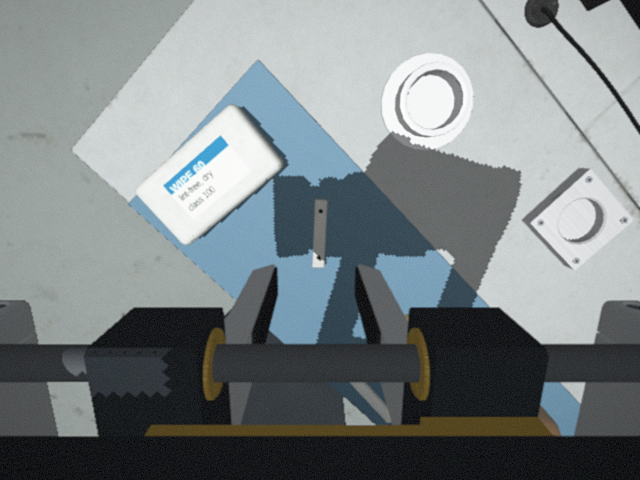

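```bash
python3 -m crank '[{"tx":-0.05,"ty":0.2,"tz":2,"twist":2.5,"grip":0.4},{"tx":0,"ty":0,"tz":2.5,"twist":0,"grip":0.4},{"tx":0,"ty":0,"tz":2.5,"twist":0,"grip":0.4},{"tx":0,"ty":0,"tz":1.5,"twist":0,"grip":0.4},{"tx":0,"ty":0,"tz":0,"twist":0,"grip":0.4},{"tx":0,"ty":0,"tz":0,"twist":0,"grip":0.4}]'
python3 -c "
from h import *
look(['short_tip_pt'],[.006],'w10',1)
plan(.4322,.3068,.0145,43.1)"
```

```text
time: 16.85
tool_pos: [0.4327, 0.3074, 0.0396]
ee_rot: [3.141, -0.002, 0.75]
wrist_force: [0.7, 0.1, -0.6]
width: 0.0375
short_tip_pt 0.7 [318. 265.] [0.4341 0.307  0.006 ] rect ((432.07196044921875, 306.97100830078125), (60.263912200927734, 9.902382850646973), 43.26869201660156)
pos [0.4328 0.3075 0.0398] yaw 42.96 t 16.95 w 0.0377 F [0.6 1.2 0.6] j [ 0.51  0.15  1.67 -0.    1.33  1.33] 
 shift cm [-0.09  0.01  2.53] twist -0.14
```

View pics/w10.png

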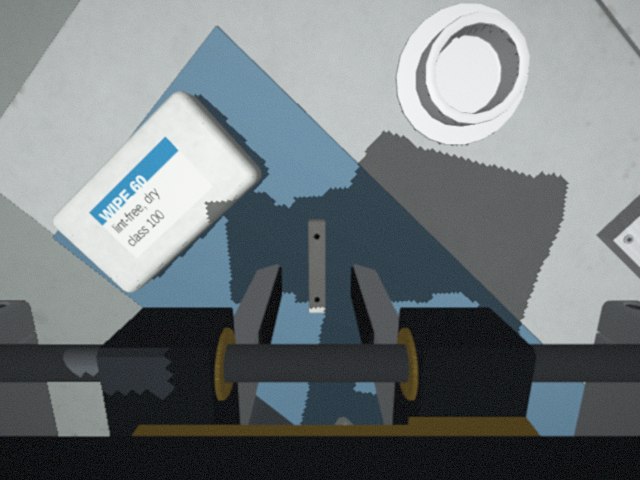

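```bash
python3 -m crank '[{"tx":-0.1,"ty":0,"tz":1.5,"twist":0,"grip":0.4},{"tx":0,"ty":0,"tz":0.7,"twist":0,"grip":0.4},{"tx":0,"ty":0,"tz":0.3,"twist":0,"grip":0.4},{"tx":0,"ty":0,"tz":0,"twist":0,"grip":0.4},{"tx":0,"ty":0,"tz":0,"twist":0,"grip":0.4}]'
```

```text
time: 17.58
tool_pos: [0.431, 0.3061, 0.0133]
ee_rot: [-3.142, 0.001, 0.75]
wrist_force: [-0.4, 0.2, 0.7]
width: 0.0375
```

```bash
python3 -m crank '[{"tx":0.1,"ty":0,"tz":-0.1,"twist":0,"grip":0.4},{"tx":0,"ty":0,"tz":0,"twist":0,"grip":0},{"tx":0,"ty":0,"tz":0,"twist":0,"grip":0},{"tx":0,"ty":0,"tz":0,"twist":0,"grip":0},{"tx":0,"ty":0,"tz":0,"twist":0,"grip":0}]'
python3 -m crank '[{"tx":0,"ty":0,"tz":-1,"twist":0,"grip":0},{"tx":0,"ty":0,"tz":-3,"twist":0,"grip":0},{"tx":0,"ty":0,"tz":-4,"twist":0,"grip":0},{"tx":0,"ty":0,"tz":-4,"twist":0,"grip":0},{"tx":0,"ty":0,"tz":-2,"twist":0,"grip":0},{"tx":0,"ty":0,"tz":0,"twist":0,"grip":0}]'
python3 -c "
from h import *
o=get_obs(); s=cams.snapshot('wrist');save(s,'w11')
plan(.5677,.0094,.16,61.3)"
```

```text
time: 18.2
tool_pos: [0.4319, 0.3069, 0.0144]
ee_rot: [3.141, 0.0, 0.75]
wrist_force: [0.1, 0.0, -0.5]
width: 0.0093
time: 18.95
tool_pos: [0.4331, 0.3077, 0.1574]
ee_rot: [3.14, -0.005, 0.75]
wrist_force: [0.6, -0.5, 0.1]
width: 0.0095
pos [0.4322 0.3071 0.1553] yaw 42.95 t 19.0 w 0.0093 F [-0.3 -0.5 -0.6] j [ 0.51  0.06  1.52 -0.    1.56  1.33] 
 shift cm [-10.37  31.02  -0.47] twist -18.35
```

View pics/w11.png

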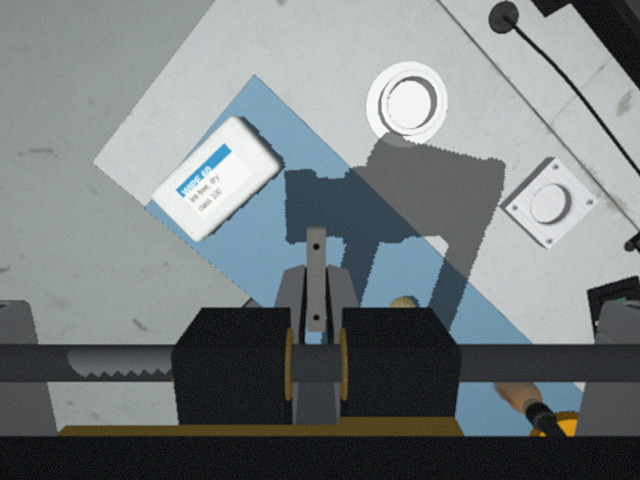

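```bash
python3 -c "
from h import *
s=cams.snapshot('wrist')
print(raytool(s,(316,228),.0044),raytool(s,(316,331),.0044))"
python3 -m crank '[{"tx":-1.48,"ty":4.43,"tz":0,"twist":0,"grip":0},{"tx":-1.48,"ty":4.43,"tz":0,"twist":0,"grip":0},{"tx":-1.48,"ty":4.43,"tz":0,"twist":0,"grip":0},{"tx":-1.48,"ty":4.43,"tz":0,"twist":0,"grip":0},{"tx":-1.48,"ty":4.43,"tz":0,"twist":0,"grip":0},{"tx":-1.48,"ty":4.43,"tz":0,"twist":0,"grip":0},{"tx":-1.48,"ty":4.43,"tz":0,"twist":0,"grip":0},{"tx":0,"ty":0,"tz":0,"twist":-9.2,"grip":0},{"tx":0,"ty":0,"tz":0,"twist":-9.2,"grip":0},{"tx":0,"ty":0,"tz":0,"twist":0,"grip":0}]'
python3 -c "
from h import *
look(['short_nest'],[.004],'w12',1)
plan(.5677,.0094,.127,61.3)"
```

```text
[ 0.03049045 -0.00015189  0.0044    ] [-0.0278397  -0.00017493  0.0044    ]
time: 20.3
tool_pos: [0.5664, 0.0093, 0.1524]
ee_rot: [-3.138, 0.002, 1.068]
wrist_force: [-0.6, 0.2, -1.1]
width: 0.0093
short_nest 0.6 [318. 209.] [0.5751 0.0223 0.004 ] rect ((569.4510498046875, 13.00809097290039), (88.90288543701172, 49.51020812988281), 60.18388366699219)
pos [0.5667 0.0095 0.1532] yaw 61.22 t 20.4 w 0.0093 F [-0.4 -0.4 -1.1] j [-0.08  0.15  1.43 -0.    1.57  0.42] 
 shift cm [0.04 0.1  2.62] twist -0.08
```

View pics/w12.png

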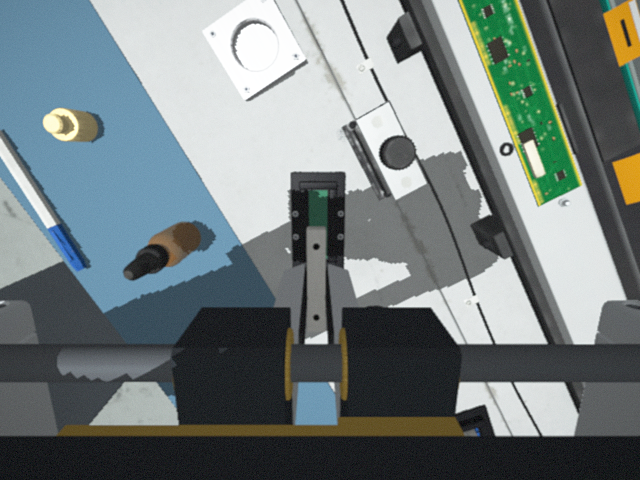

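```bash
python3 -c "
from h import *
o=get_obs();s=cams.snapshot('wrist');z=o['tool_pos'][2]
i=s['frame'][160:290,260:380,::-1];cv2.imwrite('pics/c12.png',cv2.resize(i,None,fx=4,fy=4))
for p in((291,173),(345,173),(292.5,262),(343.5,262)): print(p,raytool(s,p,z-.004).round(4))"
```

```text
(291, 173) [ 0.0484 -0.0227  0.1492]
(345, 173) [0.0484 0.0261 0.1492]
(292.5, 262) [-0.036  -0.0228  0.1492]
(343.5, 262) [-0.0361  0.0263  0.1492]
```

View pics/c12.png

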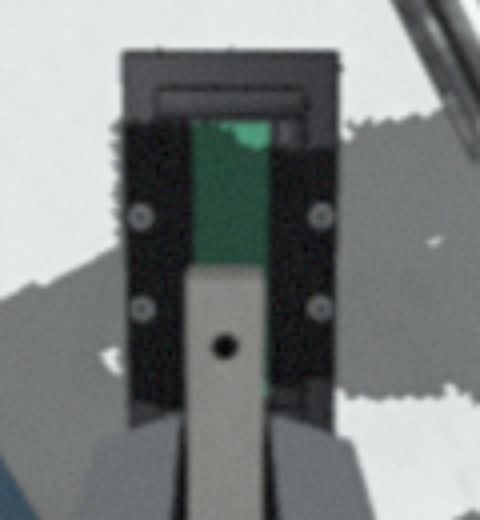

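```bash
python3 -m crank '[{"tx":-0.2,"ty":0.2,"tz":2,"twist":0,"grip":0},{"tx":0,"ty":0,"tz":3,"twist":0,"grip":0},{"tx":0,"ty":0,"tz":3,"twist":0,"grip":0},{"tx":0,"ty":0,"tz":2.5,"twist":0,"grip":0},{"tx":0,"ty":0,"tz":1.5,"twist":0,"grip":0},{"tx":0,"ty":0,"tz":0,"twist":0,"grip":0},{"tx":0,"ty":0,"tz":0,"twist":0,"grip":0}]'
python3 -c "
from h import *
o=get_obs();s=cams.snapshot('wrist')
i=s['frame'][140:340,220:420,::-1];cv2.imwrite('pics/c13.png',cv2.resize(i,None,fx=3,fy=3))
plan(.5677,.0094,.0164,61.3)"
```

```text
time: 21.32
tool_pos: [0.569, 0.0066, 0.0357]
ee_rot: [3.14, -0.001, 1.071]
wrist_force: [-0.3, -0.7, -0.3]
width: 0.0094
pos [0.5693 0.0066 0.036 ] yaw 61.34 t 21.38 w 0.0095 F [-0.1 -0.5 -0.6] j [-0.09  0.23  1.57 -0.    1.33  0.41] 
 shift cm [ 0.17 -0.27  1.96] twist 0.04
```

View pics/c13.png

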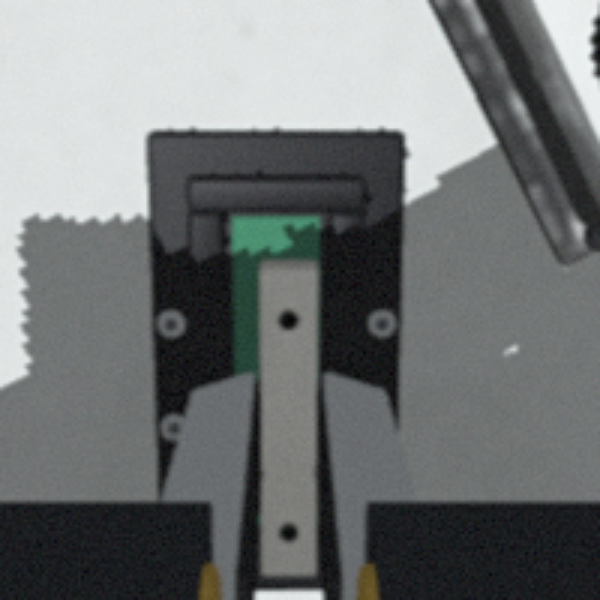

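```bash
python3 -c "
from h import *
o=get_obs();s=cams.snapshot('wrist');z=o['tool_pos'][2]
for p in((269.3,183.7),(355,183.7),(296.5,211.5),(327,211.5)): print(p,raytool(s,p,z-.004).round(4))
for p in((306.5,228),(326.5,228)): print(p,raytool(s,p,.0044).round(4))"
```

```text
(269.3, 183.7) [ 0.0504 -0.0271  0.032 ]
(355, 183.7) [0.0504 0.0222 0.032 ]
(296.5, 211.5) [ 0.0342 -0.0117  0.032 ]
(327, 211.5) [0.0342 0.0062 0.032 ]
(306.5, 228) [ 0.0306 -0.0051  0.0044]
(326.5, 228) [0.0306 0.0051 0.0044]
```

```bash
python3 -m crank '[{"tx":0,"ty":-0.25,"tz":0.5,"twist":0,"grip":0},{"tx":0,"ty":0,"tz":0.8,"twist":0,"grip":0},{"tx":0,"ty":0,"tz":0.4,"twist":0,"grip":0},{"tx":0,"ty":0,"tz":0.1,"twist":0,"grip":0},{"tx":0,"ty":0,"tz":0,"twist":0,"grip":0},{"tx":0,"ty":0,"tz":0,"twist":0,"grip":0}]'
python3 -c "
from h import *
o=get_obs();s=cams.snapshot('wrist')
i=s['frame'][140:340,220:420,::-1];cv2.imwrite('pics/c14.png',cv2.resize(i,None,fx=3,fy=3))
plan(.5677,.0094,.0164,61.3)"
```

```text
time: 22.18
tool_pos: [0.5661, 0.0078, 0.0164]
ee_rot: [3.141, -0.0, 1.071]
wrist_force: [-0.1, -0.3, -0.3]
width: 0.0095
pos [0.5661 0.0078 0.0164] yaw 61.35 t 22.23 w 0.0095 F [ 0.2  0.1 -0.6] j [-0.09  0.25  1.6  -0.    1.3   0.41] 
 shift cm [0.22 0.07 0.  ] twist 0.05
```

View pics/c14.png

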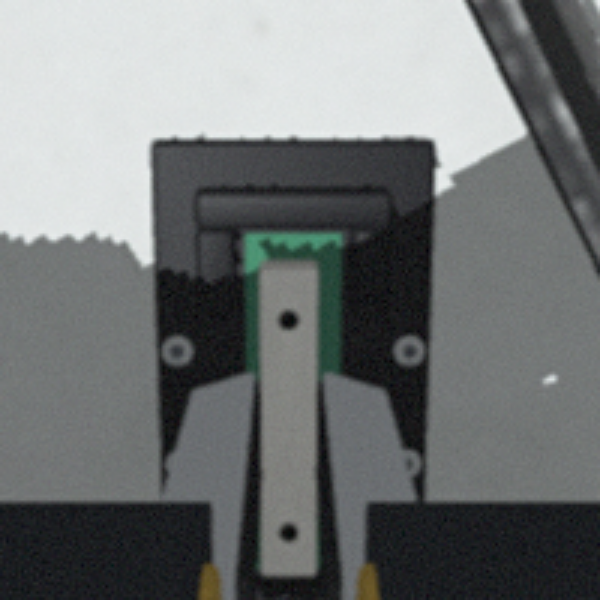

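Centred in the slot. I'll creep down to contact.

```bash
python3 -m crank '[{"tx":0,"ty":0,"tz":0.05,"twist":0,"grip":0},{"tx":0,"ty":0,"tz":0,"twist":0,"grip":0}]'; python3 -m crank '[{"tx":0,"ty":0,"tz":0.05,"twist":0,"grip":0},{"tx":0,"ty":0,"tz":0,"twist":0,"grip":0}]'
```

```text
time: 22.48
tool_pos: [0.5661, 0.0078, 0.0164]
ee_rot: [3.141, -0.0, 1.071]
wrist_force: [-1.4, 0.5, 2.8]
width: 0.0098
time: 22.72
tool_pos: [0.5661, 0.0078, 0.0164]
ee_rot: [3.141, -0.0, 1.071]
wrist_force: [-2.0, -0.7, 6.2]
width: 0.0097
```

```bash
python3 -m crank '[{"tx":0,"ty":0,"tz":-0.05,"twist":0,"grip":0.2},{"tx":0,"ty":0,"tz":0,"twist":0,"grip":0.28},{"tx":0,"ty":0,"tz":0,"twist":0,"grip":0.28},{"tx":0,"ty":0,"tz":-1,"twist":0,"grip":0.28},{"tx":0,"ty":0,"tz":-3,"twist":0,"grip":0.28},{"tx":0,"ty":0,"tz":-4,"twist":0,"grip":0.6},{"tx":0,"ty":0,"tz":-4,"twist":0,"grip":0.6},{"tx":0,"ty":0,"tz":0,"twist":0,"grip":0.6}]'
python3 -c "
from h import *
o=get_obs(); s=cams.snapshot('wrist');save(s,'w15')
plan(.4322,-.2909,.127,61)"
```

```text
time: 23.72
tool_pos: [0.5688, 0.0077, 0.1413]
ee_rot: [3.132, -0.004, 1.071]
wrist_force: [0.2, 0.4, -0.0]
width: 0.053
pos [0.5672 0.0078 0.1384] yaw 61.35 t 23.77 w 0.0551 F [-0.5  0.7 -0.3] j [-0.09  0.15  1.46 -0.    1.53  0.41] 
 shift cm [-32.69   2.47   1.09] twist 0.35
```

View pics/w15.png

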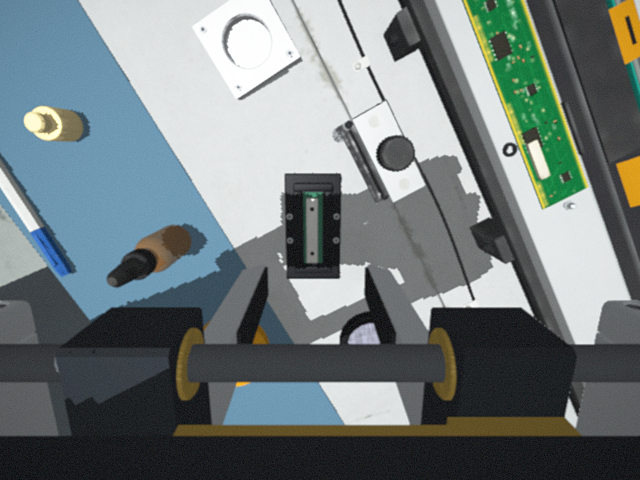

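```bash
python3 -m crank '[{"tx":-4.7,"ty":0.35,"tz":0,"twist":0,"grip":0.6},{"tx":-4.7,"ty":0.35,"tz":0,"twist":0,"grip":0.6},{"tx":-4.7,"ty":0.35,"tz":0,"twist":0,"grip":0.6},{"tx":-4.7,"ty":0.35,"tz":0,"twist":0,"grip":0.6},{"tx":-4.7,"ty":0.35,"tz":0,"twist":0,"grip":0.6},{"tx":-4.7,"ty":0.35,"tz":0,"twist":0,"grip":0.6},{"tx":-4.5,"ty":0.35,"tz":0,"twist":0,"grip":0.6},{"tx":0,"ty":0,"tz":0,"twist":0,"grip":0.6},{"tx":0,"ty":0,"tz":0,"twist":0,"grip":0.6}]'
python3 -c "
from h import *
look(['eye_loupe_pt'],[.042],'w16',1)
plan(.4322,-.2909,.0335,61)"
```

```text
time: 24.9
tool_pos: [0.4302, -0.2899, 0.1345]
ee_rot: [-3.139, -0.001, 1.07]
wrist_force: [0.4, -0.3, -0.3]
width: 0.0564
eye_loupe_pt 0.78 [322. 232.] [ 0.4376 -0.2858  0.042 ] rect ((435.30426025390625, -287.86297607421875), (40.78714370727539, 35.87519454956055), 61.34284591674805)
pos [ 0.4309 -0.2895  0.1352] yaw 61.43 t 25.0 w 0.0566 F [-0.6  0.2 -0.6] j [-0.7   0.05  1.57  0.    1.52 -0.2 ] 
 shift cm [-0.06  0.2  10.17] twist 0.43
```

View pics/w16.png

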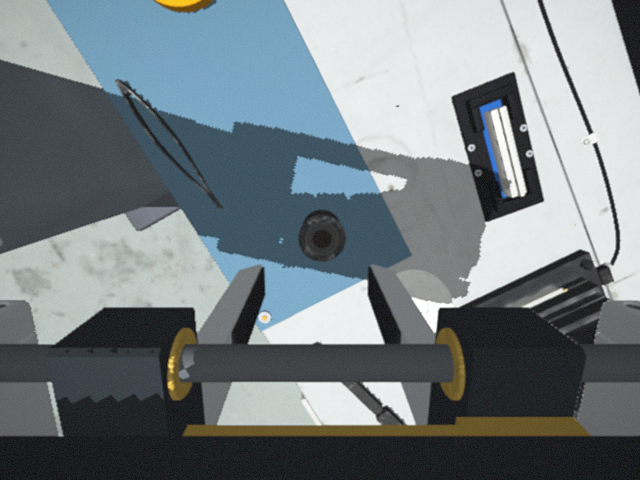

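```bash
python3 -c "
from h import *
o=get_obs();s=cams.snapshot('wrist');z=o['tool_pos'][2]
i=s['frame'][190:290,270:380,::-1];cv2.imwrite('pics/c16.png',cv2.resize(i,None,fx=5,fy=5))
print(raytool(s,(322,238),z-.042),raytool(s,(300,238),z-.042),raytool(s,(345,238),z-.042))"
```

```text
[0.00230654 0.00447682 0.09319032] [ 0.00231767 -0.01266051  0.09319032] [0.00229489 0.02239442 0.09319032]
```

View pics/c16.png

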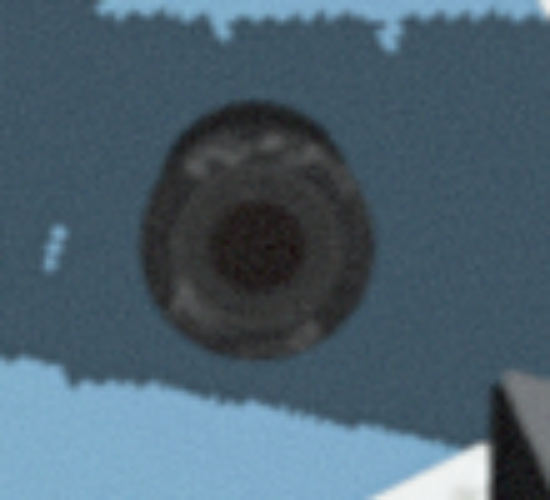

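```bash
python3 -m crank '[{"tx":0.1,"ty":0.3,"tz":2.5,"twist":0,"grip":0.65},{"tx":0,"ty":0,"tz":2.5,"twist":0,"grip":0.65},{"tx":0,"ty":0,"tz":1.5,"twist":0,"grip":0.65},{"tx":0,"ty":0,"tz":0,"twist":0,"grip":0.65},{"tx":0,"ty":0,"tz":0,"twist":0,"grip":0.65}]'
python3 -c "
from h import *
o=get_obs();s=cams.snapshot('wrist');save(s,'w17');z=o['tool_pos'][2]
plan(.4322,-.2909,.0335,61)"
```

```text
time: 25.68
tool_pos: [0.4345, -0.2916, 0.072]
ee_rot: [3.14, 0.0, 1.071]
wrist_force: [-0.1, -0.7, 0.8]
width: 0.0612
pos [ 0.4346 -0.2918  0.0723] yaw 61.37 t 25.73 w 0.0614 F [0.5 0.1 0.5] j [-0.7   0.1   1.65  0.    1.39 -0.2 ] 
 shift cm [-0.03 -0.26  3.88] twist 0.37
```

View pics/w17.png

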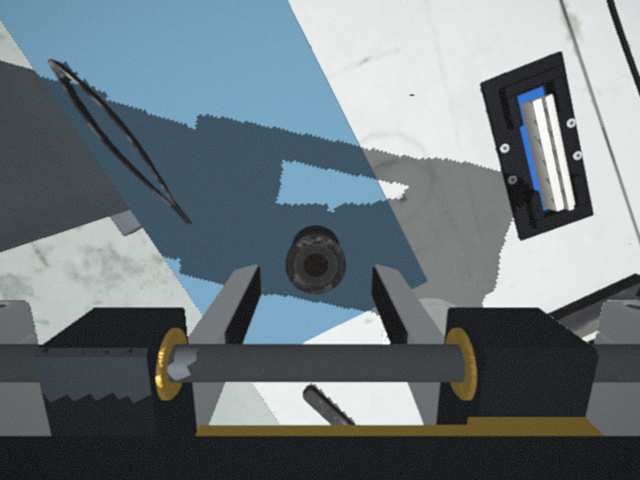

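```bash
python3 -c "
from h import *
s=cams.snapshot('wrist')
print(raytool(s,(316,266),.030))"
python3 -m crank '[{"tx":0.15,"ty":0,"tz":1.5,"twist":0,"grip":0.65},{"tx":0,"ty":0,"tz":1.5,"twist":0,"grip":0.65},{"tx":0,"ty":0,"tz":0.8,"twist":0,"grip":0.65},{"tx":0,"ty":0,"tz":0,"twist":0,"grip":0.65},{"tx":0,"ty":0,"tz":0,"twist":0,"grip":0.65}]'
python3 -c "
from h import *
o=get_obs();s=cams.snapshot('wrist');save(s,'w18')
plan(.4322,-.2909,.0335,61)"
```

```text
[ 0.00121402 -0.00025685  0.03      ]
time: 26.4
tool_pos: [0.4347, -0.2903, 0.0332]
ee_rot: [3.141, 0.0, 1.071]
wrist_force: [0.3, 1.1, 0.2]
width: 0.0608
pos [ 0.4348 -0.2904  0.0335] yaw 61.34 t 26.45 w 0.0611 F [-0.6 -0.9 -0.7] j [-0.7   0.14  1.69 -0.    1.31 -0.2 ] 
 shift cm [-0.17 -0.21 -0.  ] twist 0.34
```

View pics/w18.png

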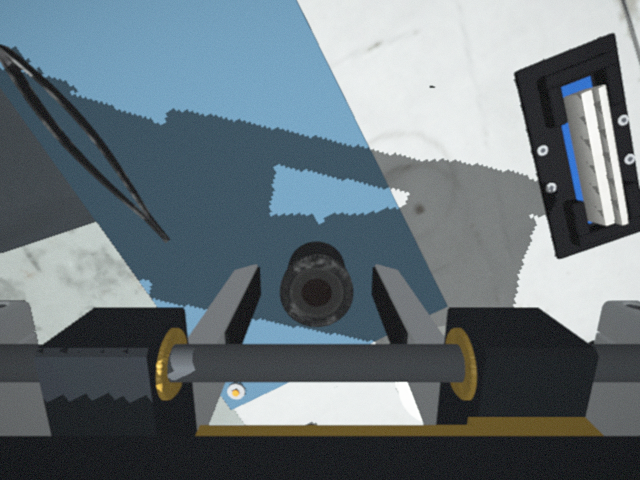

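```bash
python3 -c "
from h import *
s=cams.snapshot('wrist')
print(raytool(s,(316,290),-.0085))"
python3 -m crank '[{"tx":0,"ty":0,"tz":0,"twist":0,"grip":0.2},{"tx":0,"ty":0,"tz":0,"twist":0,"grip":0.2},{"tx":0,"ty":0,"tz":0,"twist":0,"grip":0.2},{"tx":0,"ty":0,"tz":0,"twist":0,"grip":0.2},{"tx":0,"ty":0,"tz":-1,"twist":0,"grip":0.2},{"tx":0,"ty":0,"tz":-2.5,"twist":0,"grip":0.2},{"tx":0,"ty":0,"tz":-4,"twist":0,"grip":0.2},{"tx":0,"ty":0,"tz":-1.5,"twist":0,"grip":0.2},{"tx":0,"ty":0,"tz":0,"twist":0,"grip":0.2}]'
python3 -c "
from h import *
o=get_obs();s=cams.snapshot('wrist');save(s,'w19')
plan(.561,-.117,.125,61)"
```

```text
[ 0.0020238  -0.00029527 -0.0085    ]
time: 27.62
tool_pos: [0.4351, -0.2906, 0.1242]
ee_rot: [3.139, 0.001, 1.071]
wrist_force: [-0.1, -0.3, -0.3]
width: 0.0354
pos [ 0.4344 -0.29    0.1226] yaw 61.35 t 27.68 w 0.0356 F [-0.3  0.6 -0.9] j [-0.7   0.06  1.58 -0.    1.49 -0.2 ] 
 shift cm [21.25  2.82 -0.24] twist 0.35
```

View pics/w19.png

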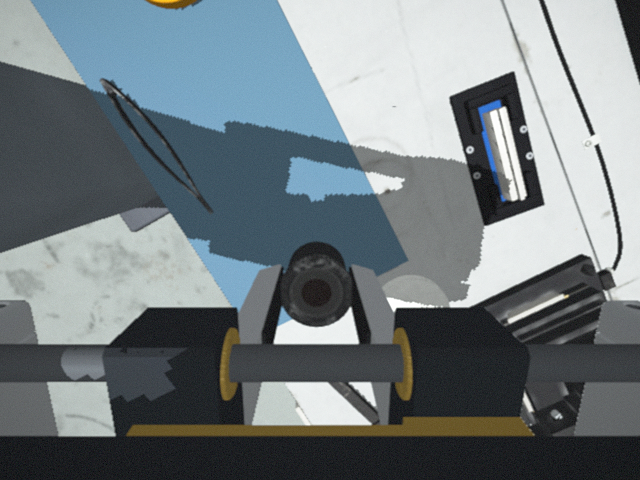

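```bash
python3 -m crank '[{"tx":4.25,"ty":0.56,"tz":0,"twist":0,"grip":0.2},{"tx":4.25,"ty":0.56,"tz":0,"twist":0,"grip":0.2},{"tx":4.25,"ty":0.56,"tz":0,"twist":0,"grip":0.2},{"tx":4.25,"ty":0.56,"tz":0,"twist":0,"grip":0.2},{"tx":4.2,"ty":0.56,"tz":0,"twist":0,"grip":0.2},{"tx":0,"ty":0,"tz":0,"twist":0,"grip":0.2},{"tx":0,"ty":0,"tz":0,"twist":0,"grip":0.2}]'
python3 -c "
from h import *
look(['loupe_rest'],[.013],'w20',1)
plan(.561,-.117,.0345,61)"
```

```text
time: 28.55
tool_pos: [0.5596, -0.1176, 0.1211]
ee_rot: [-3.138, 0.001, 1.071]
wrist_force: [-0.4, -0.8, 0.0]
width: 0.0352
loupe_rest 0.67 [321. 227.] [ 0.5663 -0.1123  0.013 ] rect ((566.0604248046875, -111.09284973144531), (50.586875915527344, 61.2841796875), 56.944087982177734)
pos [ 0.5597 -0.1183  0.122 ] yaw 61.28 t 28.65 w 0.0354 F [-0.6 -0.3 -1.7] j [-0.31  0.17  1.46 -0.    1.51  0.19] 
 shift cm [0.18 0.06 8.75] twist 0.28
```

View pics/w20.png

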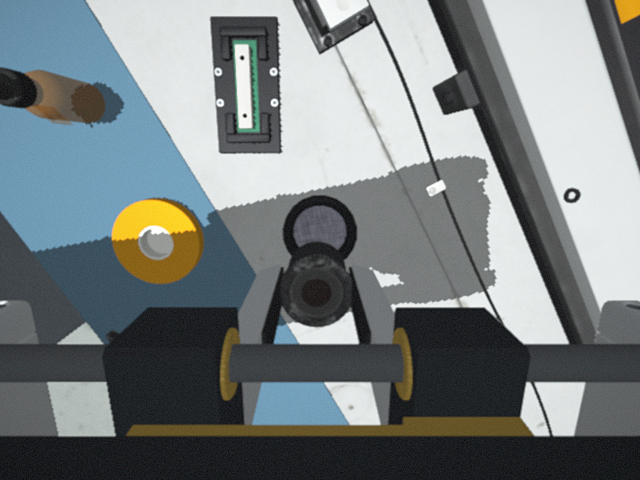

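```bash
python3 -c "
from h import *
o=get_obs();s=cams.snapshot('wrist');z=o['tool_pos'][2]
for p in((320.5,196),(284,230),(357,230),(320.5,232)): print(raytool(s,p,z-.013))
T=cams.snapshot('top');save(T,'t20')
i=s['frame'][180:340,250:400,::-1];cv2.imwrite('pics/c20.png',cv2.resize(i,None,fx=4,fy=4))
"
```

```text
[0.03298549 0.00343856 0.10901072]
[ 0.00501553 -0.02645804  0.10901072]
[0.00497728 0.03349332 0.10901072]
[0.00330716 0.00352054 0.10901072]
```

View pics/c20.png

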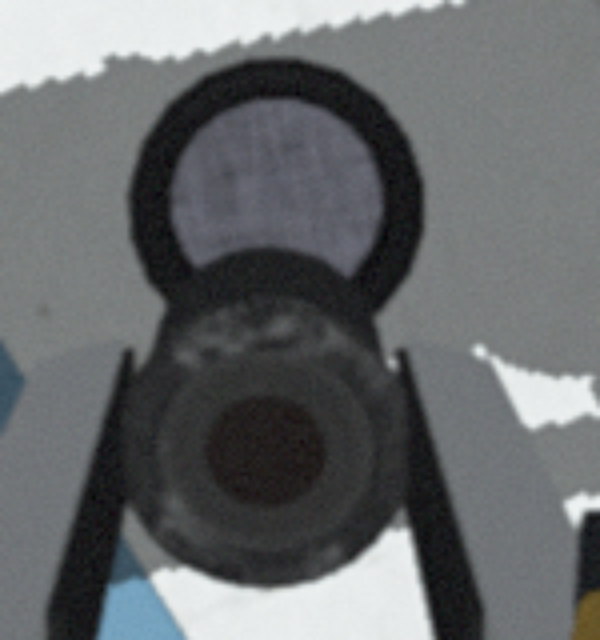

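```bash
python3 -m crank '[{"tx":0,"ty":0.2,"tz":1.5,"twist":0,"grip":0.2},{"tx":0,"ty":0,"tz":2.5,"twist":0,"grip":0.2},{"tx":0,"ty":0,"tz":1.8,"twist":0,"grip":0.2},{"tx":0,"ty":0,"tz":0,"twist":0,"grip":0.2},{"tx":0,"ty":0,"tz":0,"twist":0,"grip":0.2}]'
python3 -c "
from h import *
o=get_obs();s=cams.snapshot('wrist');z=o['tool_pos'][2]
i=s['frame'][160:360,230:400,::-1];cv2.imwrite('pics/c21.png',cv2.resize(i,None,fx=3,fy=3))
plan(.561,-.117,.0345,61)
"
```

```text
time: 29.38
tool_pos: [0.5629, -0.1187, 0.0655]
ee_rot: [3.141, -0.0, 1.071]
wrist_force: [-0.9, 0.5, -0.6]
width: 0.0354
pos [ 0.5632 -0.1187  0.066 ] yaw 61.34 t 29.43 w 0.0353 F [ 0.6  0.4 -0.4] j [-0.31  0.22  1.53 -0.    1.4   0.19] 
 shift cm [ 0.04 -0.28  3.14] twist 0.34
```

View pics/c21.png

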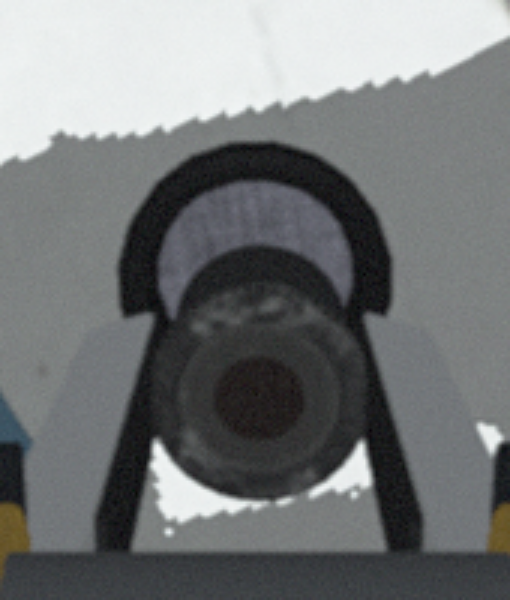

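```bash
python3 -c "
from h import *
o=get_obs();s=cams.snapshot('wrist');z=o['tool_pos'][2]
print(raytool(s,(315,207),z-.013),raytool(s,(315,207),z), raytool(s,(315,220.5),z-.003))
print(raytool(s,(316.5,243),.0315-.0),raytool(s,(316.7,292.5),-.0085))
"
```

```text
[ 0.03337473 -0.00086645  0.05295141] [ 0.03121954 -0.00089228  0.06595141] [ 0.02243691 -0.0008965   0.06295141]
[1.51907076e-02 4.89818122e-05 3.15000000e-02] [ 6.91615028e-04  5.23806729e-05 -8.50000000e-03]
```

```bash
python3 -m crank '[{"tx":0.1,"ty":0,"tz":1,"twist":0,"grip":0.2},{"tx":0,"ty":0,"tz":1.2,"twist":0,"grip":0.2},{"tx":0,"ty":0,"tz":0.6,"twist":0,"grip":0.2},{"tx":0,"ty":0,"tz":0.2,"twist":0,"grip":0.2},{"tx":0,"ty":0,"tz":0,"twist":0,"grip":0.2},{"tx":0,"ty":0,"tz":0,"twist":0,"grip":0.2}]'
python3 -c "
from h import *
o=get_obs();s=cams.snapshot('wrist');z=o['tool_pos'][2]
i=s['frame'][160:360,230:400,::-1];cv2.imwrite('pics/c22.png',cv2.resize(i,None,fx=3,fy=3))
"
```

```text
time: 30.22
tool_pos: [0.5633, -0.1177, 0.0353]
ee_rot: [3.141, -0.0, 1.071]
wrist_force: [-0.1, 0.3, 0.1]
width: 0.0355
```

View pics/c22.png

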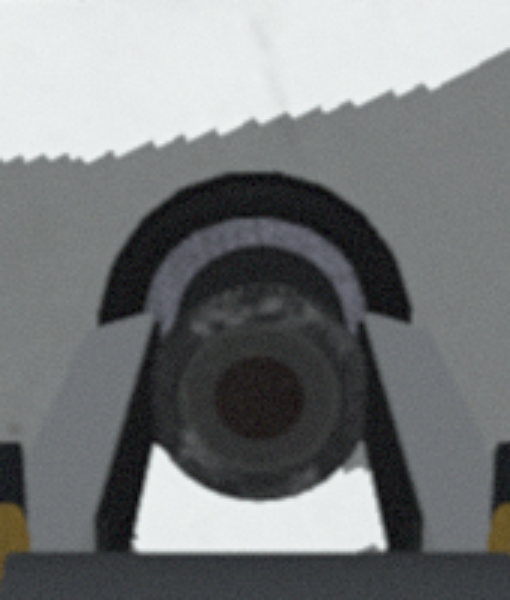

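Inside the rest. I'll creep to contact.

```bash
python3 -m crank '[{"tx":0,"ty":0,"tz":0.06,"twist":0,"grip":0.2},{"tx":0,"ty":0,"tz":0,"twist":0,"grip":0.2}]'; python3 -m crank '[{"tx":0,"ty":0,"tz":0.05,"twist":0,"grip":0.2},{"tx":0,"ty":0,"tz":0,"twist":0,"grip":0.2}]';python3 -m crank '[{"tx":0,"ty":0,"tz":0.05,"twist":0,"grip":0.2},{"tx":0,"ty":0,"tz":0,"twist":0,"grip":0.2}]'
```

```text
time: 30.52
tool_pos: [0.563, -0.1175, 0.0344]
ee_rot: [3.141, -0.0, 1.071]
wrist_force: [-0.3, -0.8, -0.9]
width: 0.0354
time: 30.78
tool_pos: [0.5631, -0.1176, 0.0342]
ee_rot: [3.141, 0.0, 1.071]
wrist_force: [-0.4, 0.5, -0.0]
width: 0.0352
time: 31.02
tool_pos: [0.5631, -0.1176, 0.0341]
ee_rot: [3.141, -0.0, 1.071]
wrist_force: [-1.5, -0.2, 5.2]
width: 0.0355
```

```bash
python3 -m crank '[{"tx":0,"ty":0,"tz":-0.05,"twist":0,"grip":0.45},{"tx":0,"ty":0,"tz":0,"twist":0,"grip":0.6},{"tx":0,"ty":0,"tz":0,"twist":0,"grip":0.6},{"tx":0,"ty":0,"tz":-1,"twist":0,"grip":0.6},{"tx":0,"ty":0,"tz":-3,"twist":0,"grip":0.6},{"tx":0,"ty":0,"tz":-4,"twist":0,"grip":0.6},{"tx":0,"ty":0,"tz":-3,"twist":0,"grip":0.6},{"tx":0,"ty":0,"tz":-1,"twist":0,"grip":0.6},{"tx":0,"ty":0,"tz":0,"twist":0,"grip":0.6}]'
python3 -c "
from h import *
o=get_obs(); s=cams.snapshot('wrist');save(s,'w23')
T=cams.snapshot('top');p=ray(T,(250.5,267.5),.035);print(p)
plan(p[0],p[1],.15,61)"
```

```text
time: 32.15
tool_pos: [0.5632, -0.1176, 0.1543]
ee_rot: [3.14, -0.0, 1.071]
wrist_force: [-1.1, 0.1, 0.1]
width: 0.0564
[0.42794296 0.1826424  0.035     ]
pos [ 0.5622 -0.1173  0.1522] yaw 61.35 t 32.25 w 0.0566 F [-0.7 -1.2 -0.5] j [-0.3   0.16  1.41 -0.    1.57  0.2 ] 
 shift cm [ 19.89 -26.16   0.28] twist 0.35
```

View pics/w23.png

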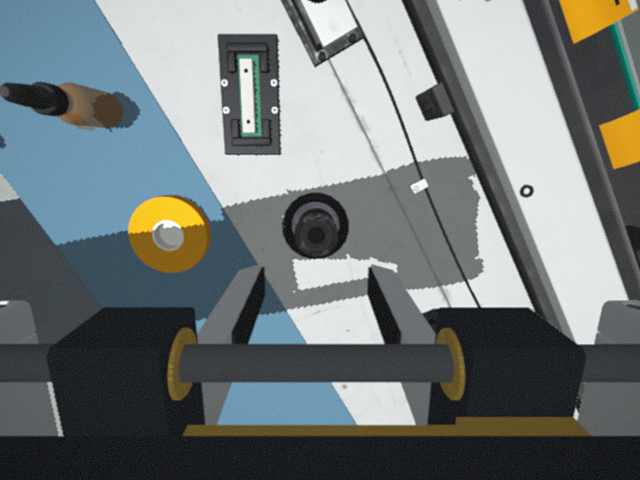

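```bash
python3 -m crank '[{"tx":2.48,"ty":-3.27,"tz":0,"twist":0,"grip":0.5},{"tx":2.48,"ty":-3.27,"tz":0,"twist":0,"grip":0.5},{"tx":2.48,"ty":-3.27,"tz":0,"twist":0,"grip":0.5},{"tx":2.48,"ty":-3.27,"tz":0,"twist":0,"grip":0.5},{"tx":2.48,"ty":-3.27,"tz":0,"twist":0,"grip":0.5},{"tx":2.48,"ty":-3.27,"tz":0,"twist":0,"grip":0.5},{"tx":2.48,"ty":-3.27,"tz":0,"twist":0,"grip":0.5},{"tx":2.48,"ty":-3.27,"tz":0,"twist":0,"grip":0.5},{"tx":0,"ty":0,"tz":2,"twist":0,"grip":0.5},{"tx":0,"ty":0,"tz":2,"twist":0,"grip":0.5},{"tx":0,"ty":0,"tz":0,"twist":0,"grip":0.5},{"tx":0,"ty":0,"tz":0,"twist":0,"grip":0.5}]'
python3 -c "
from h import *
look(['cal_weight_pt','weight_block'],[.04,.013],'w24',1)
plan(.428,.1826,.026,61)"
```

```text
time: 33.75
tool_pos: [0.4284, 0.1819, 0.1136]
ee_rot: [-3.141, 0.001, 1.071]
wrist_force: [-0.5, 0.6, 0.8]
width: 0.0469
cal_weight_pt 0.57 [313. 233.] [0.4316 0.1929 0.04  ] rect ((431.9439697265625, 191.06419372558594), (27.41904067993164, 23.822444915771484), 61.30702590942383)
weight_block 0.61 [516. 155.] [0.5922 0.1661 0.013 ] rect ((592.766845703125, 166.310791015625), (65.74313354492188, 63.39454650878906), 3.205609083175659)
pos [0.4291 0.182  0.1147] yaw 61.33 t 33.9 w 0.0471 F [ 0.1  0.5 -0.3] j [ 0.28 -0.06  1.72 -0.    1.48  0.78] 
 shift cm [-0.01 -0.14  8.87] twist 0.33
```

View pics/w24.png

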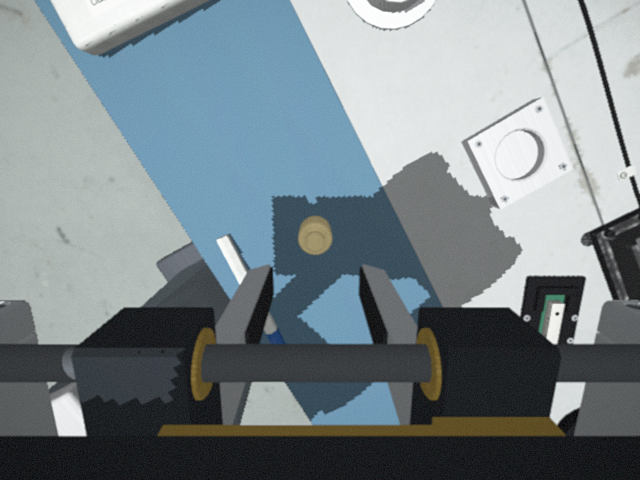

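```bash
python3 -c "
from h import *
o=get_obs();s=cams.snapshot('wrist');z=o['tool_pos'][2]
i=s['frame'][200:280,280:360,::-1];cv2.imwrite('pics/c24.png',cv2.resize(i,None,fx=6,fy=6))
print(raytool(s,(316,242),z-.04),raytool(s,(315,234),z-.028))"
```

```text
[ 0.00410566 -0.00021212  0.07466101] [ 0.00712866 -0.00095646  0.08666101]
```

View pics/c24.png

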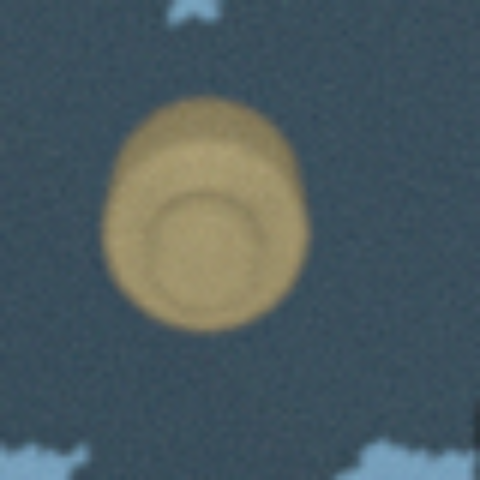

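```bash
python3 -m crank '[{"tx":0.4,"ty":-0.1,"tz":2,"twist":0,"grip":0.5},{"tx":0,"ty":0,"tz":2.5,"twist":0,"grip":0.5},{"tx":0,"ty":0,"tz":2.5,"twist":0,"grip":0.5},{"tx":0,"ty":0,"tz":1.5,"twist":0,"grip":0.5},{"tx":0,"ty":0,"tz":0.3,"twist":0,"grip":0.5},{"tx":0,"ty":0,"tz":0,"twist":0,"grip":0.5}]'
python3 -c "
from h import *
o=get_obs();s=cams.snapshot('wrist');save(s,'w25')
plan(.428,.1826,.026,61)"
```

```text
time: 34.7
tool_pos: [0.4302, 0.1861, 0.0265]
ee_rot: [3.141, -0.001, 1.071]
wrist_force: [0.1, 0.5, 0.2]
width: 0.0472
pos [0.4304 0.1862 0.0269] yaw 61.35 t 34.75 w 0.0469 F [ 0.1  0.4 -0.2] j [ 0.29  0.03  1.82 -0.    1.29  0.79] 
 shift cm [-0.43 -0.04  0.08] twist 0.35
```

View pics/w25.png

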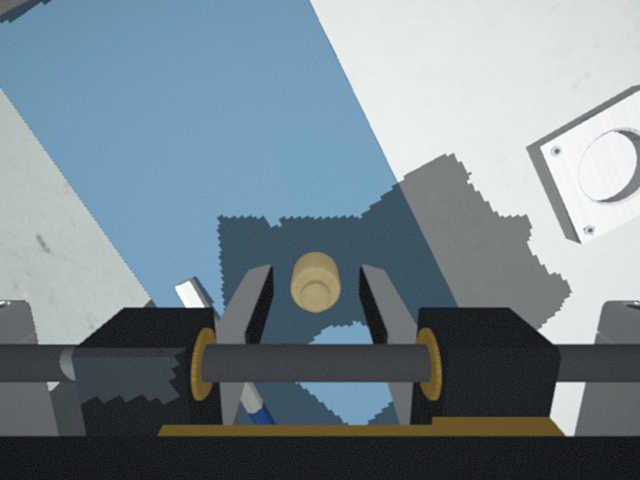

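```bash
python3 -c "
from h import *
s=cams.snapshot('wrist');print(raytool(s,(316,291),-.0133),raytool(s,(315.5,283),-.0013))"
```

```text
[ 0.00354736 -0.00029892 -0.0133    ] [ 0.0028354  -0.00054483 -0.0013    ]
```

```bash
python3 -m crank '[{"tx":0.3,"ty":0,"tz":0,"twist":0,"grip":0.5},{"tx":0,"ty":0,"tz":0,"twist":0,"grip":0.5},{"tx":0,"ty":0,"tz":0,"twist":0,"grip":0.15},{"tx":0,"ty":0,"tz":0,"twist":0,"grip":0.15},{"tx":0,"ty":0,"tz":0,"twist":0,"grip":0.15},{"tx":0,"ty":0,"tz":0,"twist":0,"grip":0.15}]'
python3 -m crank '[{"tx":0,"ty":0,"tz":-1,"twist":0,"grip":0.15},{"tx":0,"ty":0,"tz":-2.5,"twist":0,"grip":0.15},{"tx":0,"ty":0,"tz":-4,"twist":0,"grip":0.15},{"tx":0,"ty":0,"tz":-2,"twist":0,"grip":0.15},{"tx":0,"ty":0,"tz":0,"twist":0,"grip":0.15},{"tx":0,"ty":0,"tz":0,"twist":0,"grip":0.15}]'
python3 -c "
from h import *
o=get_obs();s=cams.snapshot('wrist');save(s,'w26')
plan(.593,.1645,.12,61)"
```

```text
time: 35.55
tool_pos: [0.431, 0.1886, 0.0258]
ee_rot: [3.142, 0.0, 1.071]
wrist_force: [0.8, -0.1, 0.5]
width: 0.025
time: 36.3
tool_pos: [0.4303, 0.1884, 0.1199]
ee_rot: [-3.14, 0.001, 1.071]
wrist_force: [1.5, -0.5, -1.5]
width: 0.025
pos [0.4301 0.1883 0.1194] yaw 61.35 t 36.35 w 0.0248 F [ 0.4  0.5 -0.9] j [ 0.29 -0.05  1.7  -0.    1.49  0.79] 
 shift cm [ 5.72 15.44 -0.1 ] twist 0.35
```

View pics/w26.png

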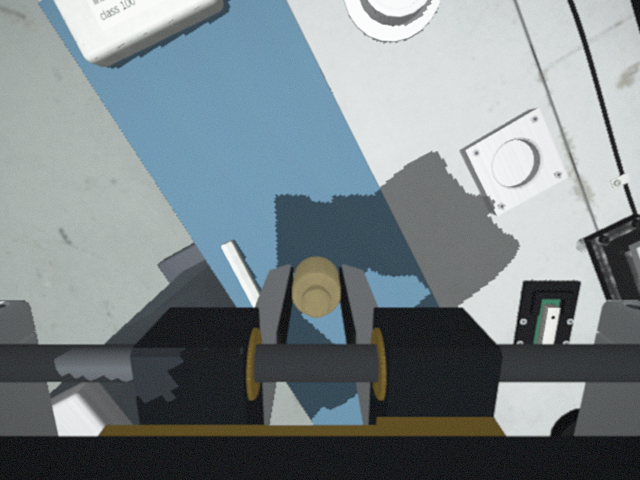

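```bash
python3 -m crank '[{"tx":1.43,"ty":3.86,"tz":0,"twist":0,"grip":0.15},{"tx":1.43,"ty":3.86,"tz":0,"twist":0,"grip":0.15},{"tx":1.43,"ty":3.86,"tz":0,"twist":0,"grip":0.15},{"tx":1.43,"ty":3.86,"tz":0,"twist":0,"grip":0.15},{"tx":0,"ty":0,"tz":0,"twist":10,"grip":0.15},{"tx":0,"ty":0,"tz":0,"twist":10,"grip":0.15},{"tx":0,"ty":0,"tz":0,"twist":10,"grip":0.15},{"tx":0,"ty":0,"tz":0,"twist":10,"grip":0.15},{"tx":0,"ty":0,"tz":0,"twist":0,"grip":0.15},{"tx":0,"ty":0,"tz":0,"twist":0,"grip":0.15}]'
python3 -c "
from h import *
look(['weight_block'],[.013],'w27',1)
plan(.593,.1645,.027,21)"
```

```text
time: 37.6
tool_pos: [0.5934, 0.1647, 0.1197]
ee_rot: [-3.141, 0.002, 0.375]
wrist_force: [-0.4, 0.0, -0.1]
width: 0.0249
weight_block 0.94 [315. 230.] [0.5981 0.1674 0.013 ] rect ((595.6380004882812, 165.54776000976562), (62.20702362060547, 61.384796142578125), 3.0086731910705566)
pos [0.5937 0.1648 0.1203] yaw 21.44 t 37.7 w 0.0251 F [ 1.5  0.1 -0.5] j [ 0.18  0.27  1.35 -0.    1.52  1.38] 
 shift cm [-0.06 -0.    9.33] twist 0.44
```

View pics/w27.png

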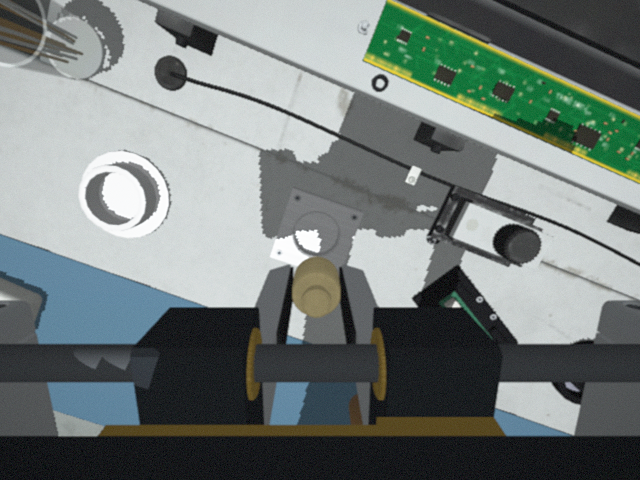

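```bash
python3 -m crank '[{"tx":0.2,"ty":0,"tz":2,"twist":0,"grip":0.15},{"tx":0,"ty":0,"tz":2,"twist":0,"grip":0.15},{"tx":0,"ty":0,"tz":0.5,"twist":0,"grip":0.15},{"tx":0,"ty":0,"tz":0,"twist":0,"grip":0.15},{"tx":0,"ty":0,"tz":0,"twist":0,"grip":0.15}]'
python3 -c "
from h import *
o=get_obs();s=cams.snapshot('wrist')
i=s['frame'][170:350,230:410,::-1];cv2.imwrite('pics/c28.png',cv2.resize(i,None,fx=3.3,fy=3.3,interpolation=cv2.INTER_CUBIC))
plan(.5955,.1655,.027,21)"
```

```text
time: 38.33
tool_pos: [0.5964, 0.1656, 0.0767]
ee_rot: [3.141, -0.002, 0.373]
wrist_force: [-0.1, -0.6, -1.1]
width: 0.0248
pos [0.5965 0.1657 0.0769] yaw 21.36 t 38.38 w 0.0251 F [-0.9  0.6 -1.3] j [ 0.18  0.3   1.4  -0.    1.44  1.38] 
 shift cm [-0.11 -0.02  4.99] twist 0.36
```

View pics/c28.png

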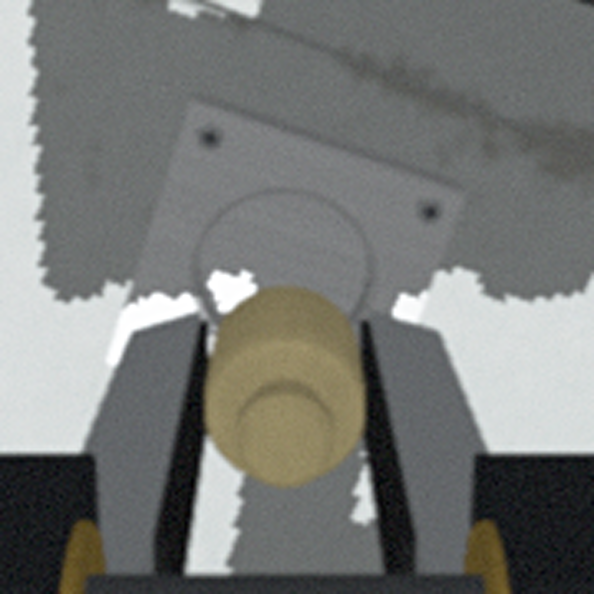

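```bash
python3 -c "
from h import *
o=get_obs();s=cams.snapshot('wrist');z=o['tool_pos'][2]
print(raytool(s,(316,227),z-.013),raytool(s,(288.8,250),z-.013),raytool(s,(343,250),z-.013))
print('knob',raytool(s,(316.4,300),-.0133),'bottom front edge',raytool(s,(316.4,170+287/3.3),.0245))
for q in((209,138),(430,211)): print(raytool(s,(230+q[0]/3.3,170+q[1]/3.3),z-.013))"
```

```text
[0.0175951  0.0001005  0.06390274] [ 0.00116418 -0.01888678  0.06390274] [0.00113297 0.01893853 0.06390274]
knob [-0.00126308  0.00016918 -0.0133    ] bottom front edge [0.00855674 0.00027004 0.0245    ]
[ 0.02816744 -0.01528384  0.06390274]
[0.0126669  0.03066288 0.06390274]
```

```bash
python3 -m crank '[{"tx":0.1,"ty":0,"tz":1.5,"twist":0,"grip":0.15},{"tx":0,"ty":0,"tz":1.5,"twist":0,"grip":0.15},{"tx":0,"ty":0,"tz":0,"twist":0,"grip":0.15}]'
python3 -m crank '[{"tx":0,"ty":0,"tz":1.2,"twist":0,"grip":0.15},{"tx":0,"ty":0,"tz":0.6,"twist":0,"grip":0.15},{"tx":0,"ty":0,"tz":0.1,"twist":0,"grip":0.15},{"tx":0,"ty":0,"tz":0,"twist":0,"grip":0.15},{"tx":0,"ty":0,"tz":0,"twist":0,"grip":0.15}]'
python3 -c "
from h import *
o=get_obs();s=cams.snapshot('wrist')
i=s['frame'][170:350,230:410,::-1];cv2.imwrite('pics/c29.png',cv2.resize(i,None,fx=3.3,fy=3.3,interpolation=cv2.INTER_CUBIC))
plan(.5955,.1655,.027,21)"
```

```text
time: 38.8
tool_pos: [0.5948, 0.1655, 0.0428]
ee_rot: [-3.141, 0.005, 0.373]
wrist_force: [0.4, 0.4, -1.3]
width: 0.0248
time: 39.42
tool_pos: [0.5968, 0.1659, 0.0269]
ee_rot: [3.141, -0.0, 0.373]
wrist_force: [-0.2, -0.1, -1.2]
width: 0.025
pos [0.5968 0.1659 0.0269] yaw 21.35 t 39.48 w 0.0251 F [ 0.1 -0.2 -3. ] j [ 0.18  0.34  1.45 -0.    1.35  1.38] 
 shift cm [-0.14 -0.01 -0.01] twist 0.35
```

View pics/c29.png

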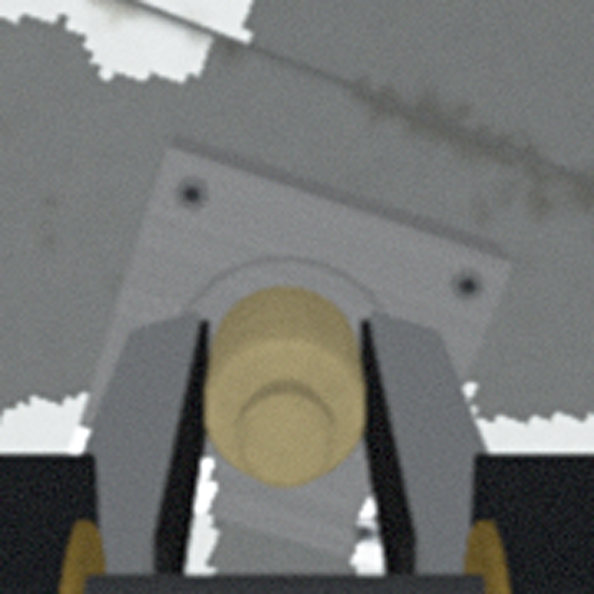

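```bash
python3 -m crank '[{"tx":0,"ty":0,"tz":0.05,"twist":0,"grip":0.15},{"tx":0,"ty":0,"tz":0,"twist":0,"grip":0.15}]'; python3 -m crank '[{"tx":0,"ty":0,"tz":0.05,"twist":0,"grip":0.15},{"tx":0,"ty":0,"tz":0,"twist":0,"grip":0.15}]'
```

```text
time: 39.72
tool_pos: [0.5969, 0.1659, 0.0268]
ee_rot: [3.141, -0.001, 0.373]
wrist_force: [-1.5, -0.2, 2.0]
width: 0.0246
time: 39.98
tool_pos: [0.5969, 0.1659, 0.0268]
ee_rot: [3.141, -0.001, 0.373]
wrist_force: [-1.8, -0.5, 5.2]
width: 0.0252
```

```bash
python3 -m crank '[{"tx":0,"ty":0,"tz":-0.05,"twist":0,"grip":0.35},{"tx":0,"ty":0,"tz":0,"twist":0,"grip":0.45},{"tx":0,"ty":0,"tz":0,"twist":0,"grip":0.45},{"tx":0,"ty":0,"tz":-1,"twist":0,"grip":0.45},{"tx":0,"ty":0,"tz":-3,"twist":0,"grip":0.45},{"tx":0,"ty":0,"tz":-5,"twist":0,"grip":0.45},{"tx":0,"ty":0,"tz":-5,"twist":0,"grip":0.45},{"tx":0,"ty":0,"tz":-4,"twist":0,"grip":0.45},{"tx":0,"ty":0,"tz":0,"twist":0,"grip":0.45}]'
python3 -c "
from h import *
o=get_obs(); s=cams.snapshot('wrist');save(s,'w30')
plan(.453,.0593,.2,21)"
```

```text
time: 41.1
tool_pos: [0.599, 0.1663, 0.2124]
ee_rot: [3.139, -0.011, 0.373]
wrist_force: [1.3, 0.5, 1.0]
width: 0.0421
pos [0.5977 0.1661 0.209 ] yaw 21.35 t 41.15 w 0.0422 F [-0.2 -0.5  0.5] j [ 0.18  0.24  1.21 -0.    1.69  1.38] 
 shift cm [-17.37   4.68   0.82] twist 0.35
```

View pics/w30.png

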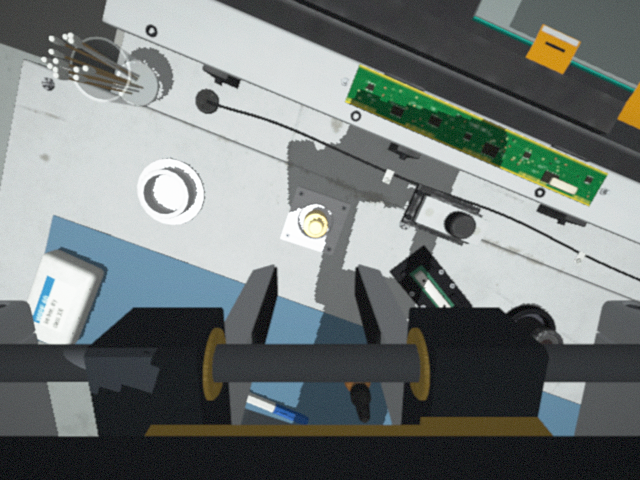

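```bash
python3 -m crank '[{"tx":-3.48,"ty":0.94,"tz":0,"twist":0,"grip":0.5},{"tx":-3.48,"ty":0.94,"tz":0,"twist":0,"grip":0.5},{"tx":-3.48,"ty":0.94,"tz":0,"twist":0,"grip":0.5},{"tx":-3.48,"ty":0.94,"tz":0,"twist":0,"grip":0.5},{"tx":-3.48,"ty":0.94,"tz":0,"twist":0,"grip":0.5},{"tx":0,"ty":0,"tz":0,"twist":0,"grip":0.5},{"tx":0,"ty":0,"tz":0,"twist":0,"grip":0.5}]'
python3 -c "
from h import *
look(['flux_dropper_pt'],[.067],'w31',1)
plan(.453,.0593,.2,21)"
```

```text
time: 42.02
tool_pos: [0.4516, 0.059, 0.2051]
ee_rot: [-3.141, 0.001, 0.373]
wrist_force: [-0.1, 0.2, 0.6]
width: 0.0469
flux_dropper_pt 0.55 [314. 217.] [0.4603 0.0637 0.067 ] rect ((456.195556640625, 61.951515197753906), (37.555152893066406, 26.900978088378906), 13.901590347290039)
pos [0.4521 0.0592 0.2055] yaw 21.38 t 42.12 w 0.0466 F [-0.1  1.   0.7] j [ 0.01 -0.12  1.6   0.    1.67  1.2 ] 
 shift cm [0.09 0.02 0.55] twist 0.38
```

View pics/w31.png

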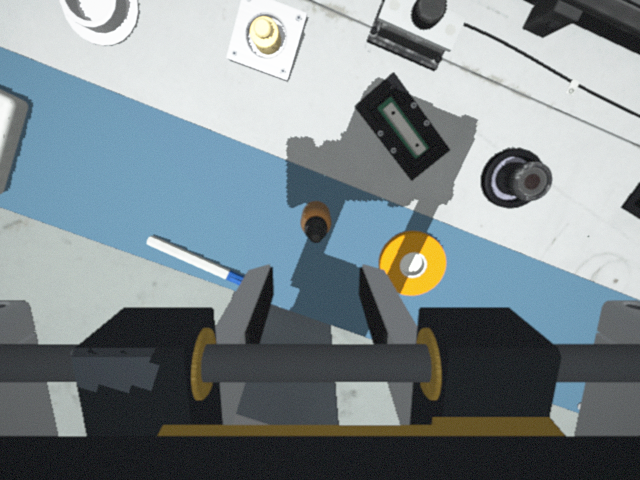

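```bash
python3 -c "
from h import *
o=get_obs();s=cams.snapshot('wrist');z=o['tool_pos'][2]
i=s['frame'][190:260,280:350,::-1];cv2.imwrite('pics/c31.png',cv2.resize(i,None,fx=7,fy=7))
print(raytool(s,(316,234),z-.106),raytool(s,(316,219),z-.047))"
```

```text
[0.00387934 0.00014773 0.09953903] [0.00419255 0.00023756 0.15853903]
```

View pics/c31.png

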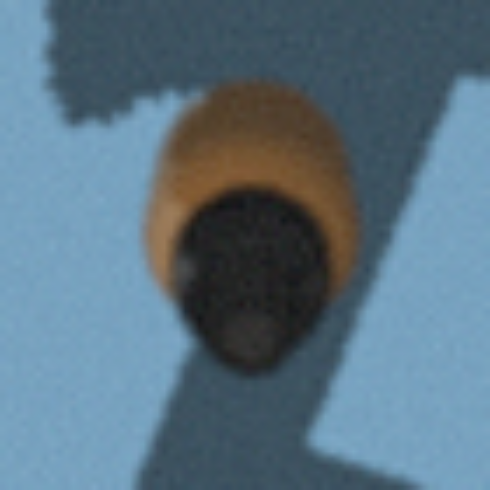

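```bash
python3 -c "
from h import *
o=get_obs();s=cams.snapshot('wrist');z=o['tool_pos'][2]
print(raytool(s,(316,238.2),z-.104),raytool(s,(316,227.5),z-.072),raytool(s,(316,221),z-.042),raytool(s,(316,201.5),z-.002))"
```

```text
[-0.00012541  0.00014943  0.10167904] [0.00145443 0.0001987  0.13367904] [0.00117156 0.0002442  0.16367904] [0.01436468 0.00031027 0.20367904]
```

```bash
python3 -m crank '[{"tx":0.05,"ty":0,"tz":2,"twist":0,"grip":0.45},{"tx":0,"ty":0,"tz":2.5,"twist":0,"grip":0.45},{"tx":0,"ty":0,"tz":2.5,"twist":0,"grip":0.45},{"tx":0,"ty":0,"tz":2.5,"twist":0,"grip":0.45},{"tx":0,"ty":0,"tz":2,"twist":0,"grip":0.45},{"tx":0,"ty":0,"tz":1.3,"twist":0,"grip":0.45},{"tx":0,"ty":0,"tz":0,"twist":0,"grip":0.45},{"tx":0,"ty":0,"tz":0,"twist":0,"grip":0.45}]'
python3 -c "
from h import *
o=get_obs();s=cams.snapshot('wrist');save(s,'w32');S=cams.snapshot('side')
i=S['frame'][180:330,260:430,::-1];cv2.imwrite('pics/s32.png',cv2.resize(i,None,fx=4,fy=4,interpolation=cv2.INTER_CUBIC))
plan(.453,.0593,.0765,21)"
```

```text
time: 43.22
tool_pos: [0.453, 0.059, 0.0792]
ee_rot: [3.141, -0.001, 0.373]
wrist_force: [-0.3, -0.3, 0.1]
width: 0.0421
pos [0.4531 0.059  0.0794] yaw 21.35 t 43.33 w 0.0422 F [-0.1 -0.1 -0.4] j [ 0.01 -0.05  1.79 -0.    1.4   1.2 ] 
 shift cm [ 0.01 -0.04  0.29] twist 0.35
```

View pics/w32.png

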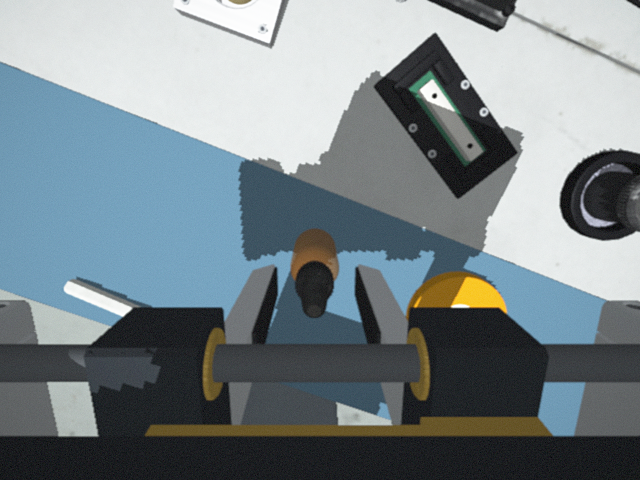

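View pics/s32.png

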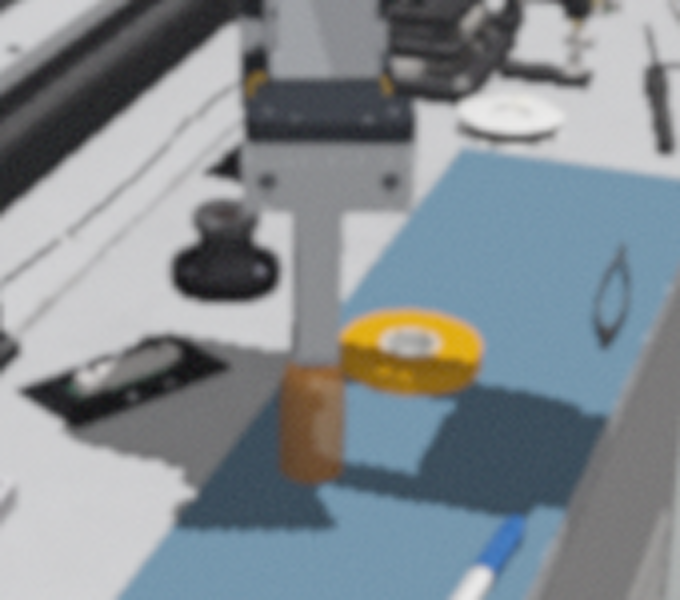

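```bash
python3 -c "
from h import *
s=cams.snapshot('wrist')
i=s['frame'][220:330,260:370,::-1];cv2.imwrite('pics/c32.png',cv2.resize(i,None,fx=5,fy=5))
print(raytool(s,(315,280),.0044),raytool(s,(314,309),-.0266))"
```

```text
[ 0.00212602 -0.00052701  0.0044    ] [ 0.00048479 -0.00093521 -0.0266    ]
```

View pics/c32.png

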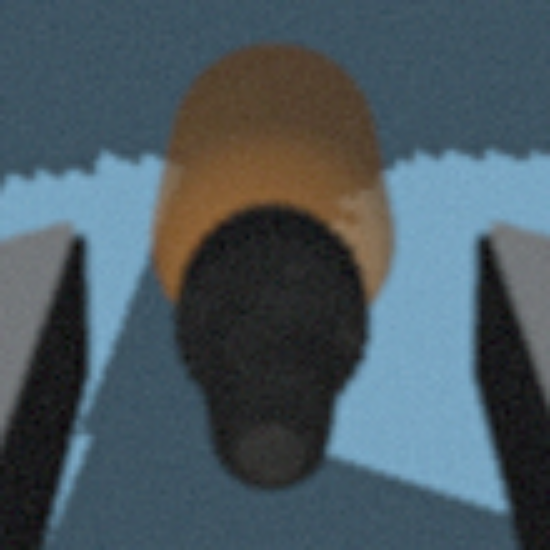

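```bash
python3 -m crank '[{"tx":0.1,"ty":-0.05,"tz":0.25,"twist":0,"grip":0.45},{"tx":0,"ty":0,"tz":0,"twist":0,"grip":0.35},{"tx":0,"ty":0,"tz":0,"twist":0,"grip":0.28},{"tx":0,"ty":0,"tz":0,"twist":0,"grip":0.24},{"tx":0,"ty":0,"tz":0,"twist":0,"grip":0.15},{"tx":0,"ty":0,"tz":0,"twist":0,"grip":0.15},{"tx":0,"ty":0,"tz":0,"twist":0,"grip":0.15}]'
python3 -c "
from h import *
o=get_obs();s=cams.snapshot('wrist');S=cams.snapshot('side')
i=s['frame'][220:330,260:370,::-1];cv2.imwrite('pics/c33.png',cv2.resize(i,None,fx=5,fy=5))"
```

```text
time: 44.25
tool_pos: [0.453, 0.0598, 0.0759]
ee_rot: [3.141, 0.0, 0.373]
wrist_force: [0.1, -0.0, -0.1]
width: 0.02
```

View pics/c33.png

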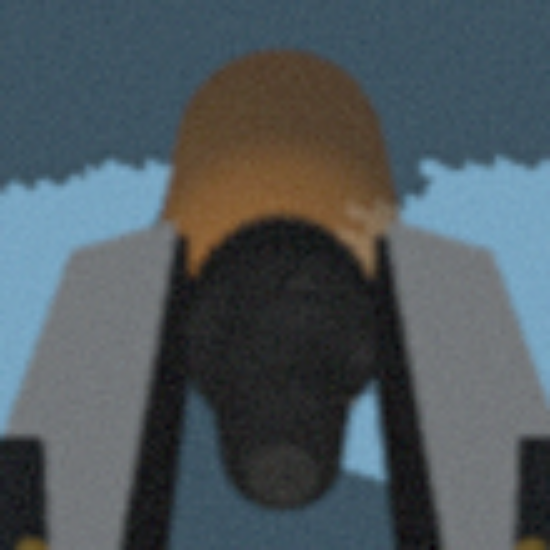

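```bash
python3 -m crank '[{"tx":0,"ty":0,"tz":-0.5,"twist":0,"grip":0.15},{"tx":0,"ty":0,"tz":-1.5,"twist":0,"grip":0.15},{"tx":0,"ty":0,"tz":-2.5,"twist":0,"grip":0.15},{"tx":0,"ty":0,"tz":-2.5,"twist":0,"grip":0.15},{"tx":0,"ty":0,"tz":-1.5,"twist":0,"grip":0.15},{"tx":0,"ty":0,"tz":0,"twist":0,"grip":0.15},{"tx":0,"ty":0,"tz":0,"twist":0,"grip":0.15}]'
python3 -c "
from h import *
o=get_obs();s=cams.snapshot('wrist');save(s,'w34')
plan(.5637,.317,.16,21)"
```

```text
time: 45.22
tool_pos: [0.4524, 0.0597, 0.16]
ee_rot: [-3.141, 0.002, 0.373]
wrist_force: [-0.5, 0.7, -1.1]
width: 0.02
pos [0.4523 0.0597 0.1597] yaw 21.35 t 45.27 w 0.02 F [-0.8 -0.  -1.2] j [ 0.01 -0.1   1.67 -0.    1.57  1.21] 
 shift cm [ 19.74 -19.9   -0.06] twist 0.35
```

View pics/w34.png

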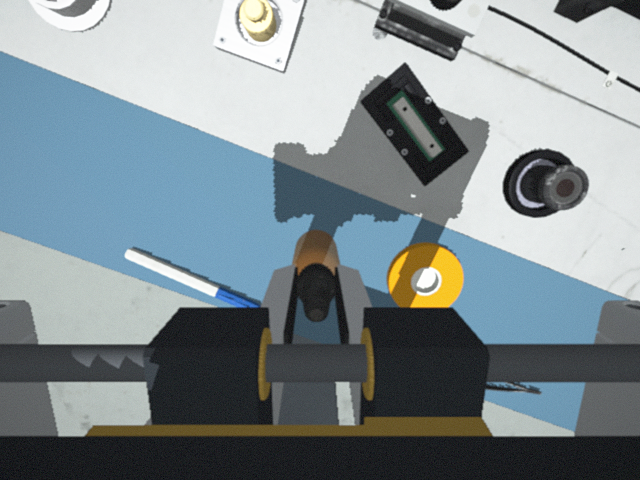

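```bash
python3 -m crank '[{"tx":1.5,"ty":-1.5,"tz":0,"twist":0,"grip":0.15},{"tx":2.6,"ty":-2.6,"tz":0,"twist":0,"grip":0.15},{"tx":2.6,"ty":-2.6,"tz":0,"twist":0,"grip":0.15},{"tx":2.6,"ty":-2.6,"tz":0,"twist":0,"grip":0.15},{"tx":2.6,"ty":-2.6,"tz":0,"twist":0,"grip":0.15},{"tx":2.6,"ty":-2.6,"tz":0,"twist":0,"grip":0.15},{"tx":2.6,"ty":-2.6,"tz":0,"twist":0,"grip":0.15},{"tx":2.0,"ty":-2.1,"tz":0,"twist":0,"grip":0.15},{"tx":0.6,"ty":-0.7,"tz":0,"twist":0,"grip":0.15},{"tx":0,"ty":0,"tz":0,"twist":0,"grip":0.15},{"tx":0,"ty":0,"tz":0,"twist":0,"grip":0.15}]'
python3 -c "
from h import *
look(['dropper_stand'],[.022],'w35',1)
plan(.5637,.317,.079,21)"
```

```text
time: 46.65
tool_pos: [0.5637, 0.3158, 0.1607]
ee_rot: [3.141, 0.001, 0.372]
wrist_force: [-0.4, 0.9, 0.3]
width: 0.0197
dropper_stand 0.95 [306. 210.] [0.5752 0.3299 0.022 ] rect ((573.0747680664062, 326.2059631347656), (59.58115768432617, 67.33685302734375), 30.62760353088379)
pos [0.5639 0.3158 0.1611] yaw 21.29 t 46.75 w 0.0202 F [-0.6 -0.6 -0.1] j [ 0.42  0.32  1.21 -0.    1.62  1.62] 
 shift cm [ 0.02 -0.12  8.21] twist 0.29
```

View pics/w35.png

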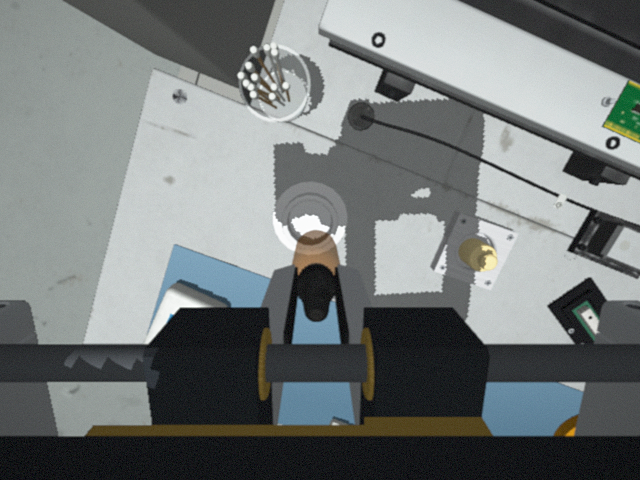

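```bash
python3 -c "
from h import *
o=get_obs();s=cams.snapshot('wrist');z=o['tool_pos'][2]
i=s['frame'][165:345,230:400,::-1];cv2.imwrite('pics/c35.png',cv2.resize(i,None,fx=3.5,fy=3.5,interpolation=cv2.INTER_CUBIC))
for p in((310.5,182),(273,217),(348,217)): print(raytool(s,p,z-.003))"
```

```text
[ 0.03948677 -0.00488404  0.15811604]
[ 0.0062582  -0.04091789  0.15811604]
[0.00620662 0.03087553 0.15811604]
```

View pics/c35.png

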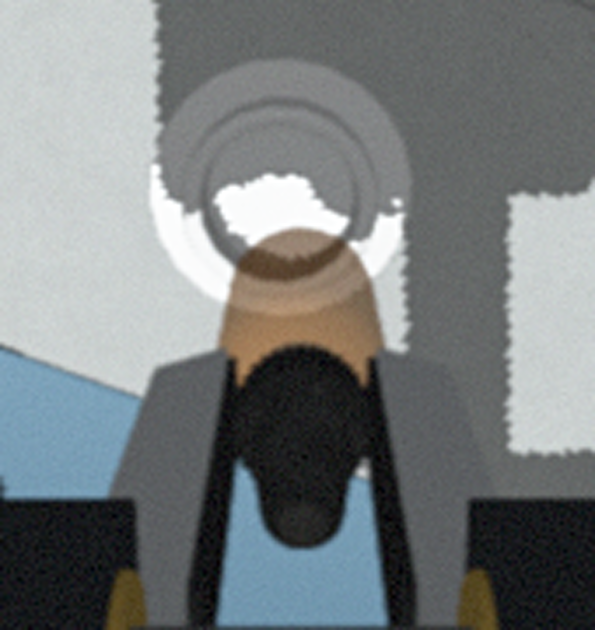

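```bash
python3 -m crank '[{"tx":0.15,"ty":-0.25,"tz":1,"twist":0,"grip":0.15},{"tx":0.15,"ty":-0.25,"tz":1.5,"twist":0,"grip":0.15},{"tx":0,"ty":0,"tz":1.5,"twist":0,"grip":0.15},{"tx":0,"ty":0,"tz":1,"twist":0,"grip":0.15},{"tx":0,"ty":0,"tz":0,"twist":0,"grip":0.15},{"tx":0,"ty":0,"tz":0,"twist":0,"grip":0.15}]'
python3 -c "
from h import *
o=get_obs();s=cams.snapshot('wrist');z=o['tool_pos'][2]
i=s['frame'][165:345,230:400,::-1];cv2.imwrite('pics/c36.png',cv2.resize(i,None,fx=3.5,fy=3.5,interpolation=cv2.INTER_CUBIC))
S=cams.snapshot('side')
i=S['frame'][280:430,130:300,::-1];cv2.imwrite('pics/s36.png',cv2.resize(i,None,fx=4,fy=4,interpolation=cv2.INTER_CUBIC))
plan(.5655,.3218,.079,21)
"
```

```text
time: 47.55
tool_pos: [0.5653, 0.3227, 0.1113]
ee_rot: [3.142, -0.001, 0.373]
wrist_force: [-0.3, -0.4, 0.8]
width: 0.0201
pos [0.5655 0.3228 0.1118] yaw 21.35 t 47.65 w 0.0202 F [-0.3 -0.3 -0.5] j [ 0.43  0.35  1.27 -0.    1.52  1.63] 
 shift cm [-0.04  0.09  3.28] twist 0.35
```

View pics/c36.png

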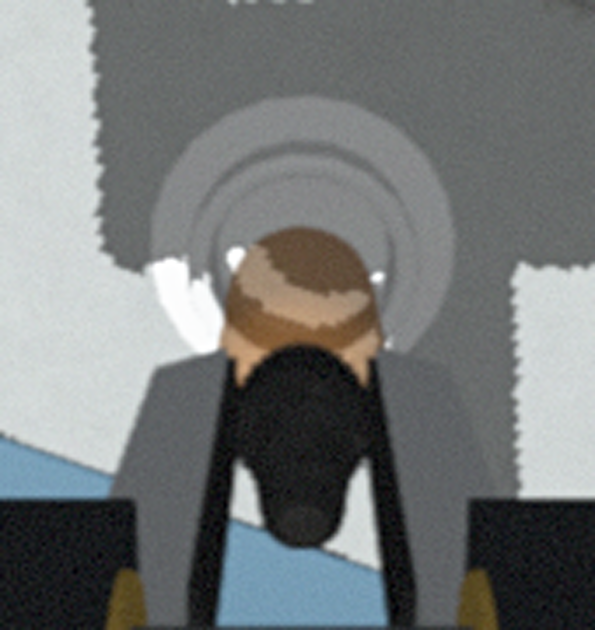

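View pics/s36.png

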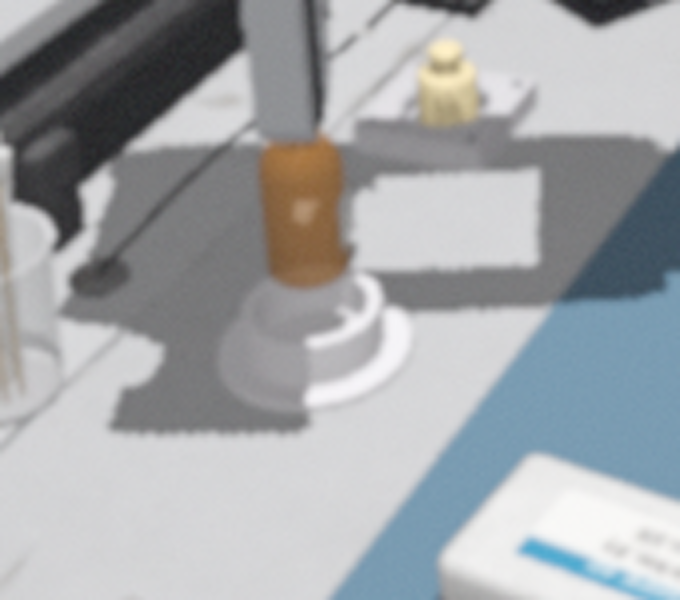

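```bash
python3 -c "
from h import *
o=get_obs();s=cams.snapshot('wrist');z=o['tool_pos'][2]
print('flange',raytool(s,(316.5,192.7),z-.003)[0]-.036,'cup outer top',raytool(s,(316.5,165+158/3.5),z-.022)[0]-.026,'mouth',raytool(s,(316.5,215),z-.022)[0]-.0205)
print('foot',raytool(s,(316.5,229.9),.0739)[:2]-[.015,0], 'y',raytool(s,(316.6,235),z-.022)[1])"
```

```text
flange -0.00041080924089376136 cup outer top -0.001205980595577267 mouth 0.0005758852018762743
foot [-0.00178351  0.00047237] y 0.0005950672368903368
```

```bash
python3 -m crank '[{"tx":0.1,"ty":0,"tz":0.8,"twist":0,"grip":0.15},{"tx":0,"ty":0,"tz":1,"twist":0,"grip":0.15},{"tx":0,"ty":0,"tz":0,"twist":0,"grip":0.15}]'
python3 -m crank '[{"tx":0,"ty":0,"tz":0.8,"twist":0,"grip":0.15},{"tx":0,"ty":0,"tz":0.5,"twist":0,"grip":0.15},{"tx":0,"ty":0,"tz":0.1,"twist":0,"grip":0.15},{"tx":0,"ty":0,"tz":0,"twist":0,"grip":0.15},{"tx":0,"ty":0,"tz":0,"twist":0,"grip":0.15}]'
```

```text
time: 48.08
tool_pos: [0.5649, 0.3225, 0.0908]
ee_rot: [3.141, 0.004, 0.373]
wrist_force: [0.2, -0.2, -1.6]
width: 0.0201
time: 48.7
tool_pos: [0.5661, 0.323, 0.0792]
ee_rot: [3.142, -0.001, 0.373]
wrist_force: [-0.1, -0.9, -0.3]
width: 0.0203
```

```bash
python3 -m crank '[{"tx":0,"ty":0,"tz":0.08,"twist":0,"grip":0.15},{"tx":0,"ty":0,"tz":0,"twist":0,"grip":0.15}]';  python3 -m crank '[{"tx":0,"ty":0,"tz":0.05,"twist":0,"grip":0.15},{"tx":0,"ty":0,"tz":0,"twist":0,"grip":0.15}]';  python3 -m crank '[{"tx":0,"ty":0,"tz":0.05,"twist":0,"grip":0.15},{"tx":0,"ty":0,"tz":0,"twist":0,"grip":0.15}]'
python3 -c "
from h import *
o=get_obs();s=cams.snapshot('wrist');z=o['tool_pos'][2]
i=s['frame'][165:345,230:400,::-1];cv2.imwrite('pics/c37.png',cv2.resize(i,None,fx=3.5,fy=3.5,interpolation=cv2.INTER_CUBIC))"
```

```text
time: 48.95
tool_pos: [0.5659, 0.3229, 0.0781]
ee_rot: [3.142, -0.0, 0.373]
wrist_force: [-0.1, -0.0, -0.3]
width: 0.0198
time: 49.2
tool_pos: [0.5661, 0.323, 0.0779]
ee_rot: [3.141, -0.001, 0.373]
wrist_force: [-0.2, -0.0, 1.3]
width: 0.02
time: 49.45
tool_pos: [0.5663, 0.3231, 0.0779]
ee_rot: [3.142, -0.001, 0.373]
wrist_force: [-0.3, 0.3, 4.3]
width: 0.0201
```

View pics/c37.png

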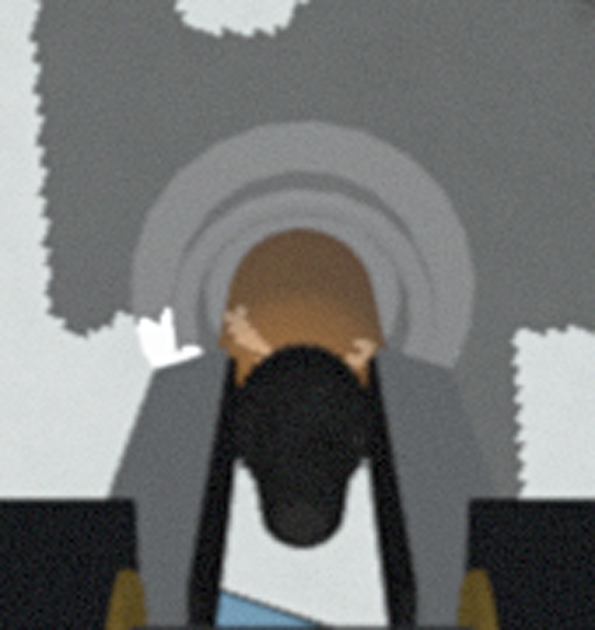

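On the floor at the expected height (0.0779). I'll release slowly and rise straight up.

```bash
python3 -m crank '[{"tx":0,"ty":0,"tz":-0.05,"twist":0,"grip":0.24},{"tx":0,"ty":0,"tz":0,"twist":0,"grip":0.3},{"tx":0,"ty":0,"tz":0,"twist":0,"grip":0.4},{"tx":0,"ty":0,"tz":0,"twist":0,"grip":0.45},{"tx":0,"ty":0,"tz":-0.5,"twist":0,"grip":0.45},{"tx":0,"ty":0,"tz":-2,"twist":0,"grip":0.45},{"tx":0,"ty":0,"tz":-3,"twist":0,"grip":0.45},{"tx":0,"ty":0,"tz":-4,"twist":0,"grip":0.45},{"tx":0,"ty":0,"tz":-4,"twist":0,"grip":0.45},{"tx":0,"ty":0,"tz":-1,"twist":0,"grip":0.45},{"tx":0,"ty":0,"tz":0,"twist":0,"grip":0.45}]'
python3 -c "
from h import *
o=get_obs();s=cams.snapshot('wrist');save(s,'w38');S=cams.snapshot('side');save(S,'s38');plan(.35,.1,.25)"
```

```text
time: 50.88
tool_pos: [0.5662, 0.3231, 0.2235]
ee_rot: [-3.142, -0.002, 0.373]
wrist_force: [-0.1, 0.2, -0.4]
width: 0.0422
pos [0.5652 0.3226 0.2205] yaw 21.35 t 50.98 w 0.0424 F [-0.3 -0.1  0.2] j [ 0.43  0.32  1.09 -0.    1.74  1.63] 
 shift cm [-28.16  12.9   -2.85] twist None
```

View pics/w38.png

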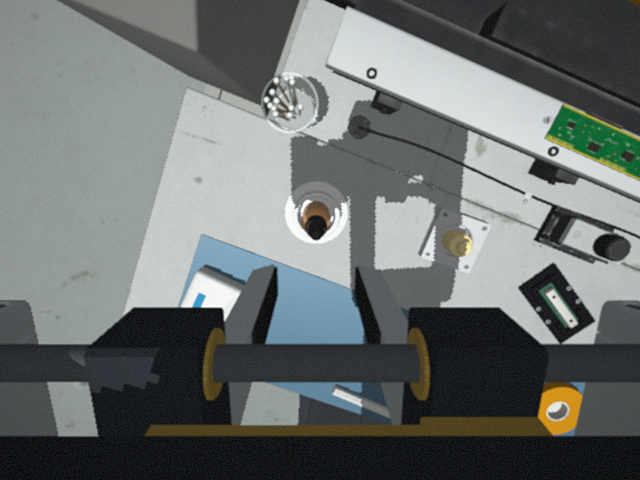

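View pics/s38.png

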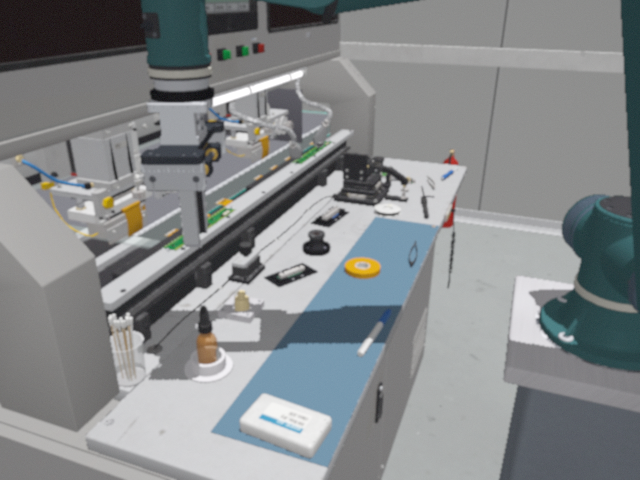

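```bash
python3 -m crank '[{"tx":-4,"ty":2,"tz":-0.5,"twist":0,"grip":0.45},{"tx":-4,"ty":2,"tz":-0.5,"twist":0,"grip":0.45},{"tx":-4,"ty":2,"tz":-0.5,"twist":0,"grip":0.45},{"tx":-4,"ty":2,"tz":-0.5,"twist":0,"grip":0.45},{"tx":-4,"ty":2,"tz":-0.5,"twist":0,"grip":0.45},{"tx":0,"ty":0,"tz":0,"twist":0,"grip":0.45},{"tx":0,"ty":0,"tz":0,"twist":0,"grip":0.45}]'
python3 -c "
from h import *
T=cams.snapshot('top');S=cams.snapshot('side')
a=T['frame'][170:320,160:500,::-1];cv2.imwrite('pics/tf.png',cv2.resize(a,None,fx=2.3,fy=2.3,interpolation=cv2.INTER_CUBIC))
b=S['frame'][180:390,170:400,::-1];cv2.imwrite('pics/sf.png',cv2.resize(b,None,fx=2.8,fy=2.8,interpolation=cv2.INTER_CUBIC))"
```

```text
time: 51.85
tool_pos: [0.4159, 0.1571, 0.2462]
ee_rot: [-3.141, 0.002, 0.372]
wrist_force: [0.0, 1.1, -0.5]
width: 0.0422
```

View pics/tf.png

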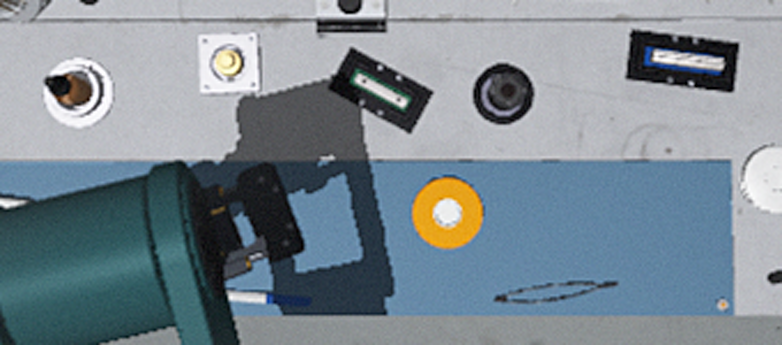

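View pics/sf.png

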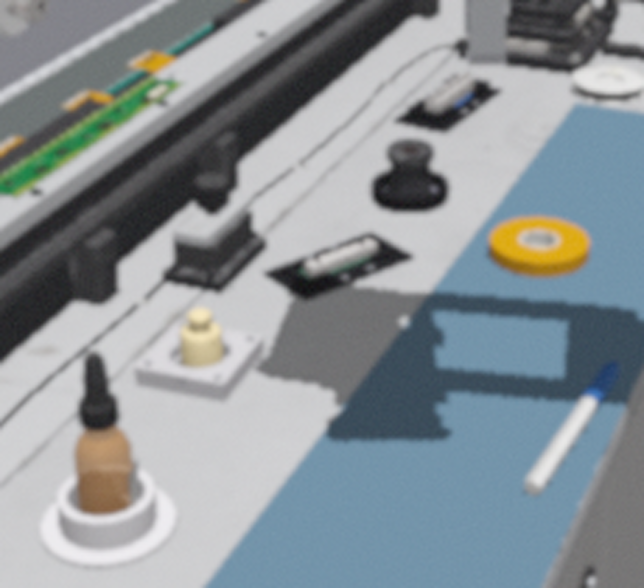

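```bash
python3 -c "
from h import *
o=get_obs();print(o['time'],o['wrist_force']);print(ticket.close_job())"
```

```text
51.95 [-0.59921485  0.22180308  0.30317566]
the job is handed in; nothing more can be done
None
```

All five pieces are put away and the job was handed in at about 52 s. I placed them in the order asked: long tip (blue nest), short tip (green nest), loupe, brass weight, flux dropper. I lowered each piece in small steps until the wrist force rose by a few newtons, then opened the gripper and lifted clear.

- **Floor contact:** Each tool height at contact was within about 0.6 mm of the height worked out from the pick-up and the holder's floor.
- **Last pictures:** The final top and side views show every piece in its holder. The dropper, weight and loupe are upright, and both tips lie along their slots, the long one with its blade up. The robot was clear of everything.
- **One contact:** While I lowered the long tip, the gripper body touched something, most likely the hose hanging from the press. It read about 9 N, well under the 40 N limit. I backed off 2 mm and the reading dropped back to near zero as I went on down.
- **Disagreements:** The top-camera and wrist-camera positions differed by up to about 5 mm. The largest gap was at the dropper stand and came from measuring its flange at the wrong height. I used the wrist camera's close views for the final alignment.

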